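# Seat the keyed collar on a filter housing and hold it for the leak check

### The job

Slide the white filter housing over the bench, without lifting it, until it sits square and flush in the inside corner of the dark steel fence. Then fetch the blue knurled collar, set it on the housing's spigot, and turn it under light pressure until its hidden keyways drop over the pins; push it fully home against the spring. Finish while still holding the collar pushed home with the gripper, the housing still flush in the corner, and leave everything else on the bench where it is.

Things in the scene. Friction and masses are not known exactly. Their poses are not given: they have to be found in the camera images.
- fence: Dark steel L-shaped fence fixed to the bench, walls 14 mm thick, 18 mm high. Origin: the inside corner, at bench level. In its frame one wall's inner face is the plane x = 0 (it runs 130 mm from the corner to -y), the other's is y = 0 (it runs 130 mm to -x). z is up. The housing belongs on the -x, -y side, touching both faces.
- housing: Loose filter housing, 0.7 to 1 kg: white block 60 x 60 mm, 44 mm high, with a spigot on its centre. Origin: centre of its underside; x, y square to its sides, z up; blue mark on its -x face. It starts 35 to 80 mm off each fence face, x axis within 0.3 rad of the fence's x axis, and keeps that side forward: flush, its origin is at (-30, -30) mm in the fence's frame.
- spigot_top (a point): Centre of the top of the housing's upright aluminium spigot, 78 mm above the bench. Spigot diameter 26 mm, the top 4 mm tapering to 18 mm. Three fixed square brass pins, 5 x 5 mm, 120 degrees apart, stand out from it to 17.5 mm from the axis, their tops 60 mm above the bench. Their angle about the axis differs from run to run and is not given.
- collar: Loose blue knurled collar, about 0.12 kg, closed top with a white disc; outside diameter 51 mm, 42 mm high, upright on the bench. Origin: centre of its underside, z up. Out of line it rests on the pins, underside 60 mm above the bench; in line it drops, and 8 mm lower its ceiling meets the plunger. Home, its underside is on the block, 44 mm up. It does not lock: let go, the spring lifts it about 8 mm.
- collar_bore (a point): Mouth of the collar's bore, at its underside. Bore diameter 29 mm, 36 mm deep, open below only, with three keyways 10 mm wide, 120 degrees apart, along its whole depth, hidden from above and the sides. A turn of at most 120 degrees, either way, brings them over the pins, with about 0.15 rad of play each side.
- plunger (a joint): Orange spring plunger (diameter 14 mm) in the top of the spigot, tip 88 mm above the bench when free. Value: metres pressed down, 0 free, about 0.008 with the collar fully home (stop at 0.009). It takes 3.5 N to start it and about 9 N at 8 mm.
- amber_bottle: amber glass bottle with a white cap, 48 mm across, 95 mm tall. Origin: centre of its underside. Not to be disturbed.
- red_cap_bottle: amber glass bottle with a red cap, 44 mm across, 85 mm tall. Origin: centre of its underside. Not to be disturbed.
- white_jar: white plastic jar, 70 mm across, 85 mm tall. Origin: centre of its underside. Not to be disturbed.
- tube_rack: white tube rack 70 x 200 mm with blue-capped tubes, 100 mm tall over all. Origin: centre of its underside. Not to be disturbed.
- spanner: steel spanner lying flat, 150 mm long. Origin near its middle. Not to be disturbed.
- beaker: clear plastic beaker, 66 mm across, 80 mm tall. Origin: centre of its underside. Not to be disturbed.
- filter_tin: round tin with a yellow lid, 66 mm across, 24 mm tall. Origin: centre of its underside. Not to be disturbed.
Not all that is in view belongs to the job. What is shaped like the housing but purple or turquoise is not meant.

How it is judged:
On the way:
1. the housing stands square and flush in the fence corner (within 3 mm of each face, 0.05 rad), before the collar is brought to it (x of housing in the frame of fence between -0.033 and -0.027 m and y of housing in the frame of fence between -0.033 and -0.027 m and angle between the x axis of housing and the x axis of fence, either way round below 0.05 rad and height (world z) of housing below 0.004 m and horizontal distance between collar and housing above 0.05 m), for 0.2 s.
At the end, for the whole second after the job is handed in: Collar keyed and home (underside within 2.5 mm of its seat, centred within 4 mm, square within 0.06 rad, plunger pressed over 5.5 mm), still held by the gripper with over 2 N, at rest; housing flush in the fence corner within 3 mm of each face and 0.05 rad (x of housing in the frame of fence between -0.033 and -0.027 m and y of housing in the frame of fence between -0.033 and -0.027 m and angle between the x axis of housing and the x axis of fence, either way round below 0.05 rad and height (world z) of housing below 0.004 m and z of collar in the frame of housing between 0.0415 and 0.0465 m and horizontal distance between collar and housing below 0.004 m and angle between the z axis of collar and the z axis of housing, either way round below 0.06 rad and value of joint plunger above 0.0055 m and angle between housing's own z axis and vertical below 0.03 rad and contact force between any of the fingers, the arm and collar above 2 N and linear speed of each of collar, housing below 0.02 m/s); the arm keeps its last pose, push and grip.
It fails at once if the housing is lifted more than 12 mm off the bench (height (world z) of housing above 0.012 m).
It fails at once if the housing is tipped over (angle between housing's own z axis and vertical above 0.5 rad).
It fails at once if a bottle, jar, rack, spanner, beaker or tin is moved more than 25 mm (distance of any of amber_bottle, red_cap_bottle, white_jar, tube_rack, spanner, beaker, filter_tin from where it was at the start of the episode above 0.025 m).
It also fails if it takes over 72 s, if anything falls off the work surface, if the arm or the gripper's body presses on something with over 40 N, if the wrist force passes 120 N, or if a joint passes its speed limit or range.

### The arm

A 6-joint arm with a two-finger parallel gripper is mounted at the origin on the work surface. World frame = base frame: x ahead of the robot, y to its left, z up, the work surface at z = 0. Lengths are in m, angles in rad, forces in N, time in s.
With the tool pointing down it reaches from about 0.25 to 0.775 m from the base axis. Payload 4 kg.
Tool frame: the origin (TCP) lies on the centre line of the jaws, within the pads' length; the fingertips stand 19 mm ahead of it and the grasp point (between the pads) is the TCP; x points along the fingers, z is the direction in which the jaws open and shut, and the axes are right-handed (so a half turn about x gives the same grasp; the last joint's range is limited). The gripper opens to 94 mm and grips with 3 to 60 N. Pads are 16 mm wide; open, the fingers measure 119 mm over their backs; the gripper's body (75 mm by 177 mm) begins 78 mm behind the grasp point.
Start: joints at [-1.345, 0.087, 1.371, -0, 1.684, -0.103], TCP at [0.178, -0.521, 0.225] pointing down, gripper open.
Joint ranges: [-3.1, 3.1], [-0.76, 2.03], [0.27, 2.55], [-1.08, 4.22], [0.17, 2.65], [-2.57, 2.57]. Speed limits (rad/s): [2.79, 2.79, 3.14, 3.14, 3.14, 3.14].

### API

Orientations are given as [roll, pitch, yaw] about the fixed x, y, z axes, in that order (R = Rz(yaw) Ry(pitch) Rx(roll)).
In Python, from bench import robot, snapshot, camera_params gives the robot as it stands.
- The arm moves only by the tool step_arm, never from a script. Its argument "motion" is text: rows parted by semicolons, each of 7 numbers parted by spaces: the opening in per cent of the stroke, from 0 (shut) to 100 (fully open), then the shift along the tool's x, y, z in cm, then the turn, a rotation vector about the tool's x, y, z in rad. A call has 1 to 20 rows; each row shifts and turns the commanded pose from where the row before left it, along the tool's axes as they then stand; what a row does not reach is not made up. A row lasts 1/12 s, in which the tool goes at most 41.7 mm and 7.16 degrees, less where a joint would pass 70% of its speed; a pose out of reach is approached as far as the arm can. A call with a gripper value outside its range is refused whole. The fingers move at their own pace and stop on an object; the grip force is fixed at half the most. Time passes only in rows, so rows that do not move let the fingers close. It gives the time, the measured TCP pose, the force and the opening at its end, in the units of the state.
- robot.get_obs(): the state, without advancing time (a new reading comes with each control period).
- snapshot(name): name is "scene" or "top" or "wrist"; returns the picture (384x512x3 uint8, red, green, blue); there is no depth.
- camera_params(name): a dict with "fx", "fy", "cx", "cy" (pixels), "R" (3x3) and "t" (3): a world point X has camera coordinates R X + t. Camera axes: x right, y down, z forward; pixel columns grow to the right and rows downward; lengths in m; the calibration is good to about 2 mm. A picture is of the moment at which its call begins: read the wrist's pose just before it. camera_params takes no time and is no camera call; for the wrist camera it gives the pose at the moment of the call.
- robot.close_job(): hands the job in, once; it reports no verdict.
The state is a dict: "time": time; "joint_positions": joint angles; "qvel": joint speeds; "joint_torque": joint torques, N m; "tool_pos": TCP position; "ee_rot": TCP orientation; "wrist_force": force on the tool from outside, world axes, zero at the start; "wrist_torque": the same for the moment, N m; "width": finger opening in m.
Only numpy, scipy, OpenCV 4.12 (cv2) and the standard library are available. Lean on these libraries where they do the work, as an engineer would, in place of code of your own. Each camera call takes 0.05 s, during which the arm holds its last target.

## Working session

There is one attempt and no reset: what is moved stays moved. The work goes in short steps, Python scripts to look and compute and a tool call to move; the robot and the scene stay as the last step left them, time stands still between calls to the robot, and variables do not carry over. Pictures are saved under pics/ and viewed, and the job is handed in when it is done.

Besides the shell and the picture viewer there is one more tool, called by a JSON object that holds its "fn" and its "kwargs". step_arm: Moves the arm, as the interface text tells. Its arguments: {"type":"object","properties":{"motion":{"type":"string"}},"required":["motion"]}

```bash
ls; mkdir -p pics; python3 - <<'E'
from bench import robot,snapshot,camera_params
import cv2
print(robot.get_obs())
for n in("scene","top","wrist"):
    p=camera_params(n);print(n,p)
    cv2.imwrite(f"pics/{n}0.png",cv2.resize(snapshot(n)[:,:,::-1],None,fx=1.5,fy=1.5))
E
```

```text
pics
{'time': 0.0, 'joint_positions': array([-1.34512318e+00,  8.79391812e-02,  1.37223740e+00, -5.12155834e-05,
        1.68362258e+00, -1.03089530e-01]), 'qvel': array([-0.00192826, -0.00116144, -0.00084939, -0.0015625 ,  0.00143225,
        0.0002979 ]), 'joint_torque': array([-1.97444111e-03, -3.40181100e+01, -3.02427471e+01,  7.15952972e-02,
        3.31034989e-02, -1.76151698e-04]), 'tool_pos': array([ 0.17744889, -0.52004391,  0.22332135]), 'ee_rot': array([3.0615683 , 1.56858923, 1.81952894]), 'wrist_force': array([ 0.31944966, -0.23773688, -0.70863815]), 'wrist_torque': array([ 0.02256226, -0.04582452, -0.02663567]), 'width': 0.09387800769838729}
scene {'fx': 388.52704480275077, 'fy': 388.52704480275077, 'cx': 255.6617260154518, 'cy': 185.806243734124, 'R': array([[ 0.73900773,  0.67369394,  0.00201191],
       [ 0.44596064, -0.48695321, -0.75099645],
       [-0.50496205,  0.55588942, -0.66030317]]), 't': array([-0.36638123, -0.18800555,  1.48458823])}
top {'fx': 397.2655029438443, 'fy': 397.2655029438443, 'cx': 250.97609248621836, 'cy': 189.80247824570714, 'R': array([[-0.02342581, -0.99965192,  0.01213568],
       [-0.98079714,  0.0206296 , -0.19393654],
       [ 0.19361868, -0.01644576, -0.98093901]]), 't': array([-0.02441007,  0.54427592,  1.27466762])}
wrist {'fx': 286.2811430330015, 'fy': 286.2811430330015, 'cx': 251.01462948486108, 'cy': 187.34705854702702, 'R': array([[ 0.32221829, -0.94666299, -0.00213589],
       [-0.92099153, -0.31400072,  0.23060389],
       [-0.21897484, -0.07233766, -0.97304537]]), 't': array([-0.54891666, -0.02431727,  0.39063889])}
```

View pics/scene0.png

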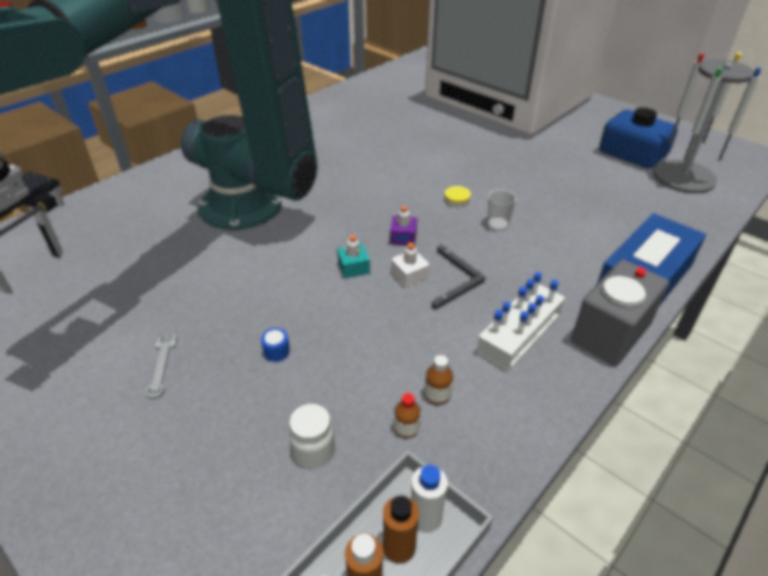

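View pics/top0.png

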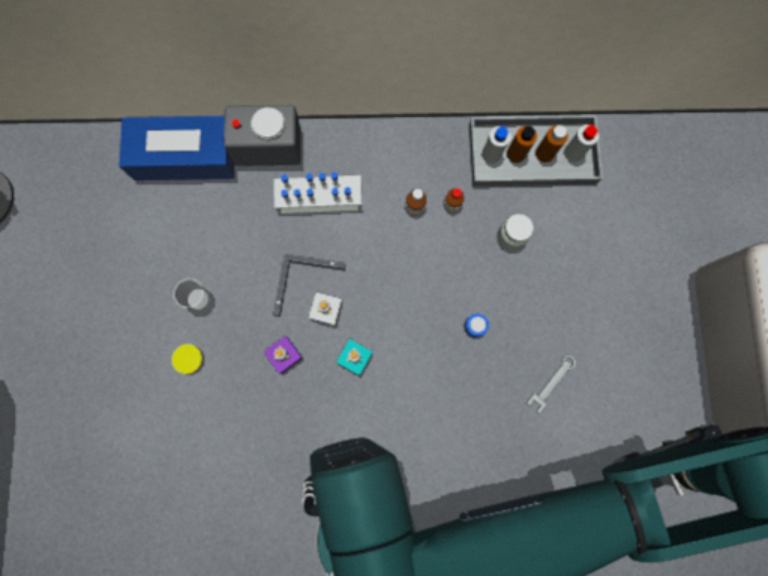

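View pics/wrist0.png

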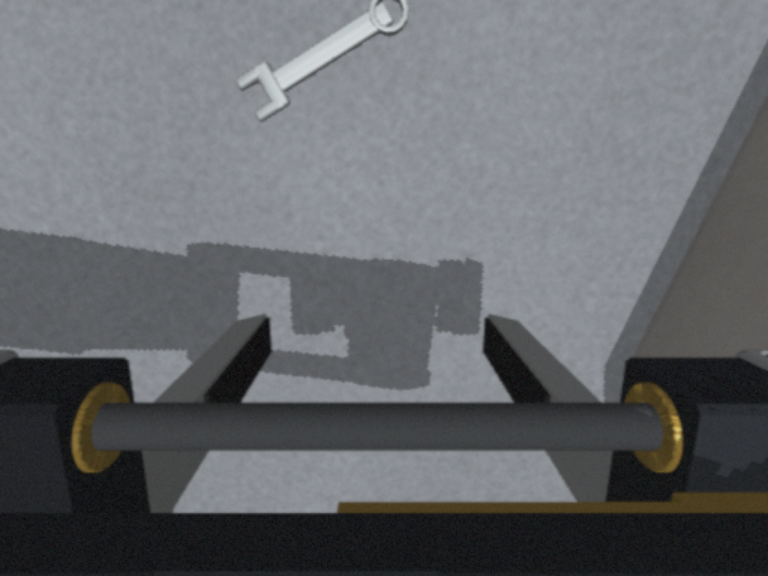

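Both views show the white housing at top (325,309) in the 1.5x picture, with the fence corner at about (288,257) and the blue collar at (477,325). The purple and turquoise decoys are nearby. Next I measure them.

```bash
cat > h.py <<'E'
import numpy as np, cv2
from scipy.spatial.transform import Rotation as Ro
from bench import robot,snapshot,camera_params
def snap(n,tag,fx=1.5,save=True):
    p=camera_params(n); im=snapshot(n)
    if save: cv2.imwrite(f"pics/{tag}.png",cv2.resize(im[:,:,::-1],None,fx=fx,fy=fx,interpolation=cv2.INTER_CUBIC))
    return im,p
def ray(p,uv):
    c=-p['R'].T@p['t']; d=p['R'].T@np.array([(uv[0]-p['cx'])/p['fx'],(uv[1]-p['cy'])/p['fy'],1.])
    return c,d/np.linalg.norm(d)
def plane(p,uv,z):
    c,d=ray(p,uv); return c+d*(z-c[2])/d[2]
def tri(obs):
    A=np.zeros((3,3));b=np.zeros(3);L=[ray(p,uv) for p,uv in obs]
    for c,d in L:
        M=np.eye(3)-np.outer(d,d);A+=M;b+=M@c
    X=np.linalg.solve(A,b)
    return X,[np.linalg.norm((np.eye(3)-np.outer(d,d))@(X-c)) for c,d in L]
def proj(p,X):
    q=p['R']@np.asarray(X)+p['t'];return np.array([p['fx']*q[0]/q[2]+p['cx'],p['fy']*q[1]/q[2]+p['cy']])
def pose():
    o=robot.get_obs();return np.array(o['tool_pos']),Ro.from_euler('xyz',o['ee_rot'])
def delta(X,zdir=None):
    """shift in tool cm & rotvec to go to X, tool x down, tool z along zdir(angle, mod pi)"""
    P,R=pose(); print("tool axes",np.round(R.as_matrix(),3).tolist())
    s=R.inv().apply(np.asarray(X)-P)*100
    rv=None
    if zdir is not None:
        best=None
        for a in(zdir,zdir+np.pi):
            z=np.array([np.cos(a),np.sin(a),0]);x=np.array([0,0,-1.]);y=np.cross(z,x)
            T=Ro.from_matrix(np.c_[x,y,z]);r=(R.inv()*T).as_rotvec()
            if best is None or np.linalg.norm(r)<np.linalg.norm(best):best=r
        rv=best
    print("shift cm",np.round(s,2),"rotvec",None if rv is None else np.round(rv,3))
def blobs(mask,amin=20):
    n,l,s,c=cv2.connectedComponentsWithStats(mask.astype(np.uint8))
    return [(c[i].round(1).tolist(),int(s[i,4]),s[i,:4].tolist()) for i in range(1,n) if s[i,4]>=amin]
E
python3 - <<'E'
from h import *
for n in("top","scene"):
    im,p=snap(n,n+"_b",save=False)
    h=cv2.cvtColor(im,cv2.COLOR_RGB2HSV).astype(int);H,S,V=h[...,0],h[...,1],h[...,2]
    print(n,"white",blobs((S<30)&(V>180),60))
    print("blue",blobs((H>105)&(H<128)&(S>150)&(V>80),30))
    print("purple",blobs((H>130)&(H<155)&(S>80),30)); print("tq",blobs((H>80)&(H<97)&(S>120)&(V>90),30))
    print("dark",blobs((V<75)&(S<60),100))
    print("orange",blobs((H>5)&(H<20)&(S>120)&(V>150),4))
E
```

```text
top white [([177.9, 80.9], 311, [168, 72, 21, 19]), ([114.9, 93.0], 447, [98, 87, 35, 13]), ([233.2, 125.5], 214, [226, 117, 15, 19]), ([185.6, 128.9], 110, [183, 119, 10, 19]), ([207.7, 127.8], 361, [192, 118, 32, 20]), ([346.0, 150.9], 235, [338, 143, 18, 17]), ([508.5, 185.5], 285, [503, 164, 9, 56]), ([216.2, 204.9], 224, [206, 195, 21, 21]), ([318.2, 215.9], 65, [314, 212, 9, 9])]
blue [([114.6, 94.5], 1698, [80, 77, 71, 35]), ([334.3, 88.2], 51, [331, 84, 8, 9]), ([317.0, 216.9], 83, [310, 209, 16, 15])]
purple [([188.4, 236.5], 289, [176, 224, 25, 25])]
tq [([235.9, 237.9], 274, [224, 226, 24, 24]), ([444.9, 312.0], 204, [423, 304, 46, 16]), ([241.1, 346.6], 227, [231, 327, 20, 36]), ([216.3, 372.0], 43, [213, 363, 8, 18]), ([248.4, 375.6], 94, [244, 368, 10, 16])]
dark [([265.1, 88.8], 1434, [151, 72, 361, 47]), ([40.7, 80.1], 177, [0, 79, 81, 3]), ([355.9, 81.7], 332, [317, 79, 79, 13]), ([350.6, 119.2], 338, [313, 82, 87, 43]), ([387.2, 101.5], 202, [376, 91, 23, 26]), ([327.5, 101.1], 104, [322, 93, 14, 15]), ([3.6, 136.4], 149, [0, 121, 9, 29]), ([479.2, 247.4], 3444, [38
[... 1523 characters left out ...]
.0], 283, [288, 0, 75, 66]), ([149.1, 59.4], 671, [135, 12, 29, 79]), ([67.4, 74.8], 549, [0, 33, 87, 80]), ([317.0, 66.2], 400, [293, 54, 50, 26]), ([429.5, 76.6], 112, [423, 72, 14, 11]), ([202.2, 116.9], 347, [194, 103, 17, 30]), ([22.5, 129.8], 563, [0, 115, 40, 41]), ([504.9, 151.7], 147, [496, 145, 16, 15]), ([465.9, 199.2], 475, [449, 160, 42, 66]), ([405.2, 221.5], 1265, [380, 192, 65, 52]), ([494.1, 348.2], 227, [477, 309, 35, 75]), ([267.0, 338.0], 136, [262, 331, 11, 15])]
orange [([269.0, 138.7], 7, [268, 138, 3, 3]), ([234.9, 158.3], 9, [234, 157, 3, 4]), ([273.5, 163.3], 14, [272, 162, 4, 4]), ([266.0, 345.5], 114, [256, 334, 23, 19]), ([242.2, 372.7], 172, [231, 360, 23, 21])]
```

```bash
python3 - <<'E'
from h import *
T=camera_params("top");S=camera_params("scene")
for nm,a,b in(("plunger",(216.2,204.2),(273.5,163.3)),("collar",(318.2,215.9),(182.2,224.4)),("tq",(236.2,237.2),(234.9,158.3))):
    print(nm,tri([(T,a),(S,b)]))
print("fence corner",plane(T,(192,172),.018), plane(T,(230,177),.018),plane(T,(185,209),.018))
print("purple",plane(T,(188.4,236.5),.04))
w=camera_params("wrist");P,R=pose();print("cam in tool",R.inv().apply(-w['R'].T@w['t']-P), "fwd",R.inv().apply(w['R'][2]))
print("yaw z",R.as_matrix()[:,2], R.as_matrix()[:,1])
E
```

```text
plunger (array([0.49447594, 0.07990882, 0.08511439]), [np.float64(0.003150886677466036), np.float64(0.003150886677465997)])
collar (array([ 0.45273942, -0.25824273,  0.04244665]), [np.float64(0.0006507528396941868), np.float64(0.0006507528396941628)])
tq (array([0.38640818, 0.01687483, 0.084861  ]), [np.float64(0.0028903514612545864), np.float64(0.0028903514612546245)])
fence corner [0.61762325 0.16535632 0.018     ] [0.59717677 0.03427797 0.018     ] [0.48889093 0.18838597 0.018     ]
purple [0.39380134 0.1730737  0.04      ]
cam in tool [-1.61109543e-01  6.60112311e-02 -8.15502569e-05] fwd [ 9.73004769e-01 -2.30784780e-01 -3.23299062e-04]
yaw z [ 0.32289714 -0.94643352 -0.00101495] [9.46434032e-01 3.22897219e-01 9.23085398e-05]
```

```bash
python3 - <<'E'
from h import *
delta((0.43,0.07,0.25),-1.74)
E
```

```text
tool axes [[-0.0, 0.946, 0.323], [0.001, 0.323, -0.946], [-1.0, 0.0, -0.001]]
shift cm [ -2.56  42.95 -47.72] rotvec [ 0.498 -0.001  0.   ]
```

{"fn": "step_arm", "kwargs": {"motion": "100 -0.13 2.15 -2.39 0 0 0;100 -0.13 2.15 -2.39 0 0 0;100 -0.13 2.15 -2.39 0 0 0;100 -0.13 2.15 -2.39 0 0 0;100 -0.13 2.15 -2.39 0 0 0;100 -0.13 2.15 -2.39 0 0 0;100 -0.13 2.15 -2.39 0 0 0;100 -0.13 2.15 -2.39 0 0 0;100 -0.13 2.15 -2.39 0 0 0;100 -0.13 2.15 -2.39 0 0 0;100 -0.13 2.15 -2.39 0 0 0;100 -0.13 2.15 -2.39 0 0 0;100 -0.13 2.15 -2.39 0 0 0;100 -0.13 2.15 -2.39 0 0 0;100 -0.13 2.15 -2.39 0 0 0;100 -0.13 2.15 -2.39 0 0 0;100 -0.13 2.15 -2.39 0 0 0;100 -0.13 2.15 -2.39 0 0 0;100 -0.13 2.15 -2.39 0 0 0;100 -0.13 2.15 -2.39 0 0 0"}}

```text
time: 1.92
tool_pos: [0.4304, 0.0724, 0.2506]
ee_rot: [0.808, 1.57, -0.433]
wrist_force: [0.0, -0.3, 0.6]
width: 0.0941
```

{"fn": "step_arm", "kwargs": {"motion": "100 0 0 0 0.1 0 0;100 0 0 0 0.1 0 0;100 0 0 0 0.1 0 0;100 0 0 0 0.1 0 0;100 0 0 0 0.1 0 0;100 0 0 0 0 0 0;100 0 0 0 0 0 0;100 0 0 0 0 0 0"}}

```text
time: 2.58
tool_pos: [0.4302, 0.0707, 0.2504]
ee_rot: [-0.343, 1.571, -2.083]
wrist_force: [-0.7, -0.0, -0.4]
width: 0.094
```

```bash
python3 - <<'E'
from h import *
delta((0.43,0.07,0.25),-1.74)
im,p=snap("wrist","w1"); print(robot.get_obs()['time'],robot.get_obs()['qvel'].round(3))
np.savez("w1.npz",im=im,**p)
E
```

```text
tool axes [[-0.0, 0.986, -0.168], [-0.0, -0.168, -0.986], [-1.0, -0.0, 0.0]]
shift cm [ 0.04 -0.    0.07] rotvec [0. 0. 0.]
2.6333 [-0.001  0.002  0.     0.002  0.001  0.007]
```

View pics/w1.png

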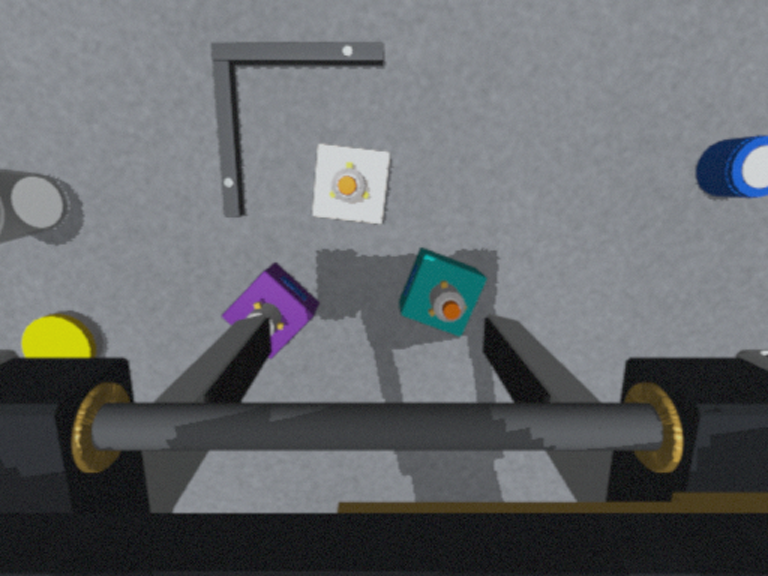

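The wrist view shows the fence with its inner corner near (238,65) in the 1.5x picture and the housing's top face at about (352,184). Its three brass pins are at (350,167), (333,195) and (366,196). Now I extract the edges.

```bash
cat > hm.py <<'E'
from h import *
def housing(im,p,roi,z=.044):
    """white top face: rect corners in world on plane z"""
    x0,y0,x1,y1=roi
    h=cv2.cvtColor(im,cv2.COLOR_RGB2HSV).astype(int);m=((h[...,1]<30)&(h[...,2]>185)).astype(np.uint8)
    k=np.zeros_like(m);k[y0:y1,x0:x1]=m[y0:y1,x0:x1]
    cs,_=cv2.findContours(k,cv2.RETR_EXTERNAL,cv2.CHAIN_APPROX_NONE);c=max(cs,key=cv2.contourArea)
    W=np.array([plane(p,q[0],z)[:2] for q in c],np.float32)
    r=cv2.minAreaRect((W*1000).astype(np.float32)); return r,c
def fence_lines(im,p,z=.018):
    pass
E
python3 - <<'E'
from hm import *
d=np.load("w1.npz");im=d['im'];p={k:d[k] for k in d if k!='im'}
r,c=housing(im,p,(190,80,280,160));print(r)
h=cv2.cvtColor(im,cv2.COLOR_RGB2HSV)
g=h[...,2].astype(int)
# fence profile horizontally row 100 and vertically col 200
print("row100",g[100,138:168]);print("row130",g[130,138:170]);print("col200",g[22:50,200]);print("col240",g[22:50,240])
cv2.imwrite("pics/crop1.png",cv2.resize(im[15:165,130:290,::-1],None,fx=4,fy=4,interpolation=cv2.INTER_CUBIC)[:600])
E
```

```text
((495.0445556640625, 82.16777801513672), (57.84992599487305, 58.80459976196289), 73.69593811035156)
row100 [141 144 147 147 149 149 147 133 108 103 101 106 104 104 101 104 102 101
  77  44  31  44  72 103 121 139 139 136 140 139]
row130 [144 146 145 144 143 144 144 142 141 135 125 107 101 104 102 103 102 105
 103 104  79  41  38  43  81 124 143 146 145 142 144 141]
col200 [139 139 138 138 138 136 112 106 107 103 105 107 107 109 110 111 113 100
  49  38  42  65  96 113 141 145 146 144]
col240 [147 145 144 141 142 133 113 108 107 109 110 110 108 109 110 113 114 107
  58  36  35  58 106 138 143 144 145 149]
```

View pics/crop1.png

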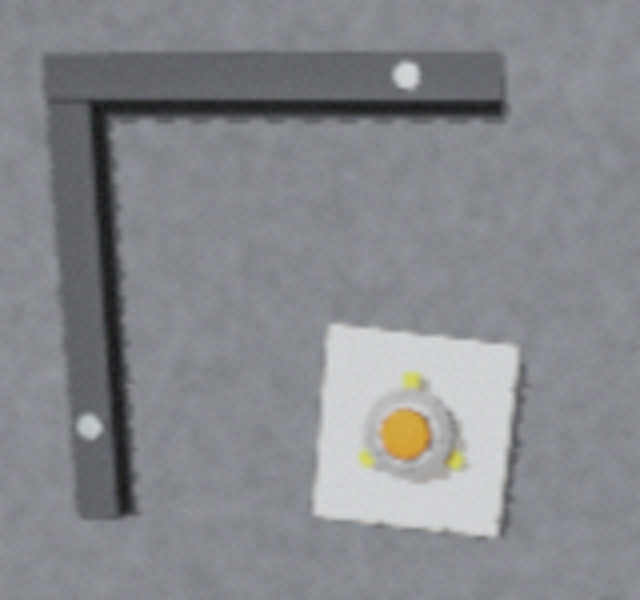

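```bash
python3 - <<'E'
from hm import *
d=np.load("w1.npz");im=d['im'];p={k:d[k] for k in d if k!='im'}
g=cv2.cvtColor(im,cv2.COLOR_RGB2HSV)[...,2].astype(float)
A=[]
for r in range(45,138,3):
    s=g[r,140:170]; i=np.where((s[:-1]>=75)&(s[1:]<75))[0]
    if len(i): i=i[0];A.append(plane(p,(140+i+(s[i]-75)/(s[i]-s[i+1]),r),.018)[:2])
B=[]
for c in range(162,250,3):
    s=g[30:50,c]; i=np.where((s[:-1]>=75)&(s[1:]<75))[0]
    if len(i): i=i[0];B.append(plane(p,(c,30+i+(s[i]-75)/(s[i]-s[i+1])),.018)[:2])
def fit(P):
    P=np.array(P,np.float32);v=cv2.fitLine(P,cv2.DIST_HUBER,0,1e-4,1e-4).ravel();n=np.array([-v[1],v[0]]);print("res mm",np.std((P-v[2:])@n)*1e3,len(P));return v[:2],v[2:]
va,pa=fit(A);vb,pb=fit(B)
print("wall y=0 dir ang",np.arctan2(*(va[::-1]*np.sign(va[0]))),"wall x=0 (y dir)",np.arctan2(*(vb[::-1]*np.sign(vb[1])))-np.pi/2)
t=np.linalg.solve(np.c_[va,-vb],pb-pa);print("corner",pa+va*t[0])
h=cv2.cvtColor(im,cv2.COLOR_RGB2HSV).astype(int)
m=np.zeros(h.shape[:2],bool);m[100:140,210:255]=((h[...,0]>22)&(h[...,0]<36)&(h[...,1]>90))[100:140,210:255]
pin=[plane(p,b[0],.06)[:2] for b in blobs(m,3)];print("pins",np.round(pin,4),blobs(m,3))
o=np.zeros(h.shape[:2],bool);o[100:140,210:255]=((h[...,0]>8)&(h[...,0]<21)&(h[...,1]>150))[100:140,210:255]
b=blobs(o,3);print(b,"plunger top",plane(p,b[0][0],.088))
r,c=housing(im,p,(190,80,280,160))
for q in pin: print(np.degrees(np.arctan2(*(q-np.array(r[0])/1e3)[::-1])))
# Two-view height of plunger: with scene/top
T=camera_params("top");S=camera_params("scene")
print(tri([(p,b[0][0]),(T,(216.2,204.2)),(S,(273.5,163.3))]))
E
```

```text
res mm 0.114938706 31
res mm 0.039389122 30
wall y=0 dir ang -0.1724723 wall x=0 (y dir) -0.17293525
corner [0.6129788  0.16616762]
pins [[0.5101 0.079 ]
 [0.49   0.0968]
 [0.4851 0.0707]] [([232.6, 109.6], 13, [231, 108, 4, 4]), ([221.2, 129.2], 6, [220, 128, 3, 3]), ([243.2, 129.6], 12, [242, 128, 4, 4])]
[([232.1, 125.5], 22, [226, 120, 11, 9])] plunger top [0.49231025 0.08112926 0.088     ]
-11.761466487176808
109.09843360195225
-131.14005384933324
(array([0.49355324, 0.08067828, 0.08446572]), [np.float64(0.0014481128738203911), np.float64(0.0032133539978734284), np.float64(0.0033460827833824798)])
```

```bash
python3 - <<'E'
from h import *
delta((0.495,0.0817,0.12),-1.855)
print(robot.get_obs()['joint_positions'].round(2))
E
```

```text
tool axes [[-0.0, 0.986, -0.169], [-0.0, -0.169, -0.986], [-1.0, -0.0, 0.0]]
shift cm [13.04  6.2  -2.18] rotvec [ 0.115  0.    -0.   ]
[ 0.03 -0.17  1.57 -0.    1.74  1.77]
```

{"fn": "step_arm", "kwargs": {"motion": "100 0 2 -0.7 0 0 0;100 0 2.1 -0.7 0 0 0;100 0 2.1 -0.78 0 0 0;100 3.5 0 0 0.115 0 0;100 3.5 0 0 0 0 0;100 3.5 0 0 0 0 0;100 2.5 0 0 0 0 0;100 0 0 0 0 0 0;100 0 0 0 0 0 0;100 0 0 0 0 0 0"}}

```text
time: 3.47
tool_pos: [0.4962, 0.0816, 0.1225]
ee_rot: [1.877, 1.568, 0.02]
wrist_force: [1.1, -0.3, 0.5]
width: 0.0939
```

```bash
python3 - <<'E'
from hm import *
delta((0.495,0.0817,0.043),-1.855)
im,p=snap("wrist","w2"); np.savez("w2.npz",im=im,**p)
E
```

```text
tool axes [[0.003, 0.959, -0.282], [0.0, -0.282, -0.959], [-1.0, 0.003, -0.001]]
shift cm [ 7.95 -0.15  0.03] rotvec [-0.002 -0.001 -0.003]
```

View pics/w2.png

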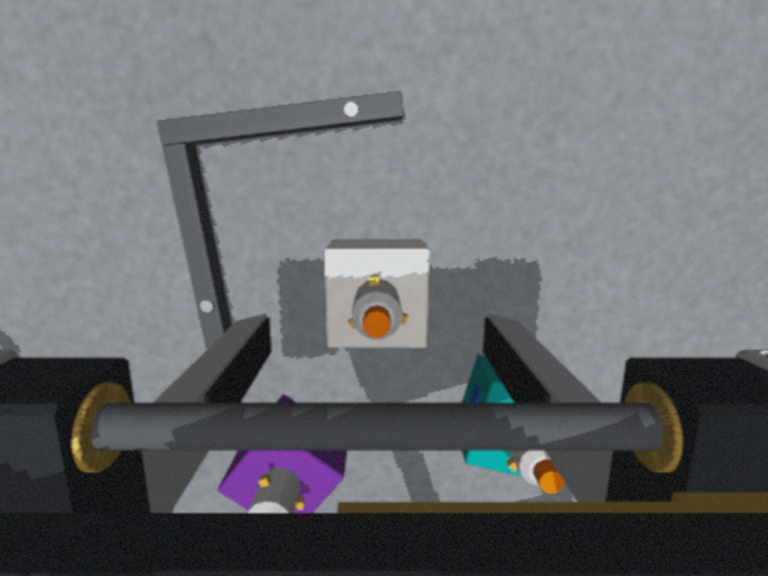

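The housing is square in the view and centred between the fingers, with its plunger at (377,322). I'll check its height across the two wrist places and descend.

```bash
python3 - <<'E'
from hm import *
L=[]
for f in("w1.npz","w2.npz"):
    d=np.load(f);L.append({k:d[k] for k in d if k!='im'})
print("plunger",tri([(L[0],(232.1,125.5)),(L[1],(251.3,214.7))]))
# block top far corners: crop1 (330,323),(519,346) /4+(130,15) ; w2
for a,b in(((330,323),(326,249)),((519,346),(429,249))):
    X,e=tri([(L[0],(a[0]/4+130,a[1]/4+15)),(L[1],(b[0]/1.5,b[1]/1.5))]);print(X.round(4),e[0])
E
```

```text
plunger (array([0.49223924, 0.0821435 , 0.07727883]), [np.float64(0.00029235401951512724), np.float64(0.00029235401951513044)])
[0.5311 0.1012 0.0435] 0.00012205368456949036
[0.5146 0.0452 0.0434] 2.1863478900697334e-05
```

{"fn": "step_arm", "kwargs": {"motion": "100 2 -0.1 0 0 0 0;100 2 0 0 0 0 0;100 1.8 0 0 0 0 0;100 1 0 0 0 0 0;100 0.8 0 0 0 0 0;100 0 0 0 0 0 0;100 0 0 0 0 0 0;100 0 0 0 0 0 0"}}

```text
time: 4.18
tool_pos: [0.4952, 0.0819, 0.046]
ee_rot: [1.877, 1.568, 0.02]
wrist_force: [1.1, 1.1, 0.4]
width: 0.0938
```

{"fn": "step_arm", "kwargs": {"motion": "100 0.3 0 0 0 0 0;50 0 0 0 0 0 0;0 0 0 0 0 0 0;0 0 0 0 0 0 0;0 0 0 0 0 0 0;0 0 0 0 0 0 0;0 0 0 0 0 0 0;0 0 0 0 0 0 0"}}

```text
time: 4.85
tool_pos: [0.4942, 0.0821, 0.0415]
ee_rot: [2.69, 1.57, 0.833]
wrist_force: [-0.2, 1.3, 0.4]
width: 0.0599
```

```bash
python3 - <<'E'
from hm import *
o=robot.get_obs();print(o['tool_pos'],o['wrist_force'],o['width'])
C=np.array([.613,.1662]);a=-.1727;ex=np.array([np.cos(a),np.sin(a)]);ey=np.array([-np.sin(a),np.cos(a)])
t=C-.030*ex-.030*ey;print(t);delta((t[0],t[1],o['tool_pos'][2]),-1.5708+a)
E
```

```text
[0.49419195 0.0821206  0.04151787] [-0.23947829  1.26617194  0.39456257] 0.059941946262787246
[0.57829098 0.14180155]
tool axes [[0.0, 0.959, -0.282], [0.0, -0.282, -0.959], [-1.0, 0.0, -0.0]]
shift cm [ 0.01  6.38 -8.1 ] rotvec [-0.113 -0.    -0.   ]
```

{"fn": "step_arm", "kwargs": {"motion": "0 0 0 0 -0.06 0 0;0 0 0 0 -0.053 0 0;0 0 0.6 -0.6 0 0 0;0 0 0.7 -0.7 0 0 0;0 0 0.7 -0.7 0 0 0;0 0 0.7 -0.7 0 0 0;0 0 0.7 -0.7 0 0 0;0 0 0.7 -0.7 0 0 0;0 0 0.7 -0.7 0 0 0;0 0 0.6 -0.6 0 0 0;0 0 0.6 -0.6 0 0 0;0 0 0.5 -0.5 0 0 0;0 0 0.3 -0.3 0 0 0;0 0 0 0 0 0 0;0 0 0 0 0 0 0"}}

```text
time: 6.1
tool_pos: [0.5722, 0.1364, 0.0416]
ee_rot: [-0.569, 1.568, -2.313]
wrist_force: [-4.2, -3.3, 3.9]
width: 0.0602
```

```bash
cat > st.py <<'E'
from hm import *
o=robot.get_obs()
C=np.array([.613,.1662]);a=-.1727;M=np.array([[np.cos(a),np.sin(a)],[-np.sin(a),np.cos(a)]])
R=Ro.from_euler('xyz',o['ee_rot']).as_matrix()
print("t",o['time'],"fence xy mm",(M@(o['tool_pos'][:2]-C)*1e3).round(1),"z",o['tool_pos'][2].round(4),"F fence",(M@o['wrist_force'][:2]).round(1),o['wrist_force'][2].round(1),"Mz",o['wrist_torque'].round(2),"w",o['width'].round(4),"yaw rel",np.arctan2(R[1,2],R[0,2])+np.pi/2-a, "tilt",R[:,0].round(3))
E
python3 st.py; python3 - <<'E'
from hm import *
im,p=snap("wrist","w3"); np.savez("w3.npz",im=im,**p)
E
```

```text
Traceback (most recent call last):
  File "st.py", line 5, in <module>
    print("t",o['time'],"fence xy mm",(M@(o['tool_pos'][:2]-C)*1e3).round(1),"z",o['tool_pos'][2].round(4),"F fence",(M@o['wrist_force'][:2]).round(1),o['wrist_force'][2].round(1),"Mz",o['wrist_torque'].round(2),"w",o['width'].round(4),"yaw rel",np.arctan2(R[1,2],R[0,2])+np.pi/2-a, "tilt",R[:,0].round(3))
                                                                                                                                                                                                                        ^^^^^^^^^^^^^^^^
AttributeError: 'float' object has no attribute 'round'
```

View pics/w3.png

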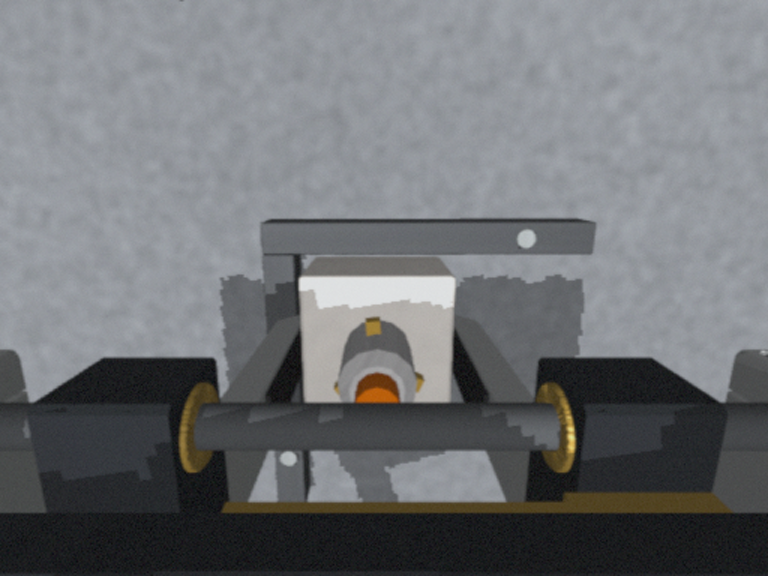

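The block is close to both walls: its far top edge is at row 276, and the wall's inner top edge is at row 253. I'll push on gently and watch the force.

```bash
sed -i "s/o\['width'\].round(4)/round(float(o['width']),4)/" st.py; python3 st.py
```

```text
t 6.15 fence xy mm [-35.  -36.4] z 0.0416 F fence [-3.6 -5.6] 3.6 Mz [-0.44  0.61 -0.03] w 0.0601 yaw rel -0.000867682493377403 tilt [-0.001 -0.002 -1.   ]
```

{"fn": "step_arm", "kwargs": {"motion": "0 0 0.2 -0.2 0 0 0;0 0 0.15 -0.15 0 0 0;0 0 0 0 0 0 0;0 0 0 0 0 0 0"}}

```text
time: 6.48
tool_pos: [0.576, 0.1392, 0.0416]
ee_rot: [-0.686, 1.568, -2.43]
wrist_force: [-4.2, -3.2, 4.4]
width: 0.0594
```

```bash
 python3 st.py
```

```text
t 6.4833 fence xy mm [-31.8 -33. ] z 0.0416 F fence [-3.6 -3.9] 4.4 Mz [-0.55  0.74  0.01] w 0.0594 yaw rel -0.0008890018953543188 tilt [-0.002 -0.002 -1.   ]
```

{"fn": "step_arm", "kwargs": {"motion": "0 0 0.15 -0.15 0 0 0;0 0 0.1 -0.1 0 0 0;0 0 0 0 0 0 0;0 0 0 0 0 0 0"}}

```text
time: 6.82
tool_pos: [0.5768, 0.1398, 0.0417]
ee_rot: [-0.835, 1.563, -2.58]
wrist_force: [-10.5, -6.9, 8.4]
width: 0.0598
```

```bash
 python3 st.py
```

```text
t 6.8167 fence xy mm [-31.2 -32.2] z 0.0417 F fence [-9.1 -8.6] 8.4 Mz [-1.18  1.72 -0.09] w 0.0598 yaw rel -0.0013329170716328276 tilt [-0.007 -0.004 -1.   ]
```

{"fn": "step_arm", "kwargs": {"motion": "0 0 0.1 -0.1 0 0 0;0 0 0.05 -0.05 0 0 0;0 0 0 0 0 0 0;0 0 0 0 0 0 0"}}

```text
time: 7.15
tool_pos: [0.5769, 0.1399, 0.0418]
ee_rot: [-0.848, 1.558, -2.594]
wrist_force: [-14.3, -9.7, 12.4]
width: 0.0598
```

```bash
 python3 st.py; python3 - <<'E'
from hm import *
im,p=snap("wrist","w4"); np.savez("w4.npz",im=im,**p)
cv2.imwrite("pics/w4c.png",cv2.resize(im[140:290,160:340,::-1],None,fx=4,fy=4,interpolation=cv2.INTER_CUBIC))
E
```

```text
t 7.15 fence xy mm [-31.  -32.1] z 0.0418 F fence [-12.4 -12. ] 12.4 Mz [-1.58  2.46 -0.13] w 0.0598 yaw rel -0.0016527554836845704 tilt [-0.011 -0.007 -1.   ]
```

View pics/w4c.png

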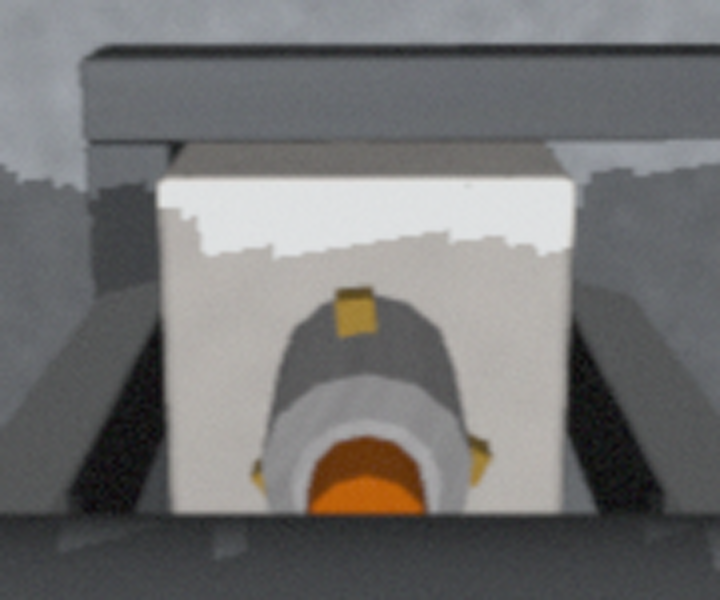

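{"fn": "step_arm", "kwargs": {"motion": "0 0 -0.1 0.1 0 0 0;0 0 -0.1 0.1 0 0 0;0 0 0 0 0 0 0;100 0 0 0 0 0 0;100 0 0 0 0 0 0;100 0 0 0 0 0 0;100 0 0 0 0 0 0;100 0 0 0 0 0 0;100 0 0 0 0 0 0"}}

```text
time: 7.95
tool_pos: [0.5793, 0.1419, 0.0414]
ee_rot: [2.355, 1.57, 0.611]
wrist_force: [-0.2, 0.2, 0.6]
width: 0.0934
```

```bash
 python3 st.py
```

```text
t 7.95 fence xy mm [-29.  -29.7] z 0.0414 F fence [-0.2  0.2] 0.6 Mz [-0.02  0.04  0.03] w 0.0934 yaw rel -0.00032012877297046827 tilt [ 0.  0. -1.]
```

{"fn": "step_arm", "kwargs": {"motion": "100 -2 0 0 0 0 0;100 -2.5 0 0 0 0 0;100 -3 0 0 0 0 0;100 -3 0 0 0 0 0;100 -3 -2 0 0 0 0;100 -3 -3 0 0 0 0;100 -3 -3 0 0 0 0;100 0 0 0 0 0 0;100 0 0 0 0 0 0;100 0 0 0 0 0 0"}}

```text
time: 8.78
tool_pos: [0.5015, 0.1552, 0.2348]
ee_rot: [0.696, 1.571, -1.048]
wrist_force: [0.3, 0.1, 0.1]
width: 0.0941
```

```bash
 python3 st.py; python3 - <<'E'
from hm import *
im,p=snap("wrist","w5"); np.savez("w5.npz",im=im,**p)
E
```

```text
t 8.7833 fence xy mm [-108.  -30.] z 0.2348 F fence [0.2 0.2] 0.1 Mz [0.02 0.02 0.  ] w 0.0941 yaw rel -0.0002863616983617978 tilt [ 0. -0. -1.]
```

View pics/w5.png

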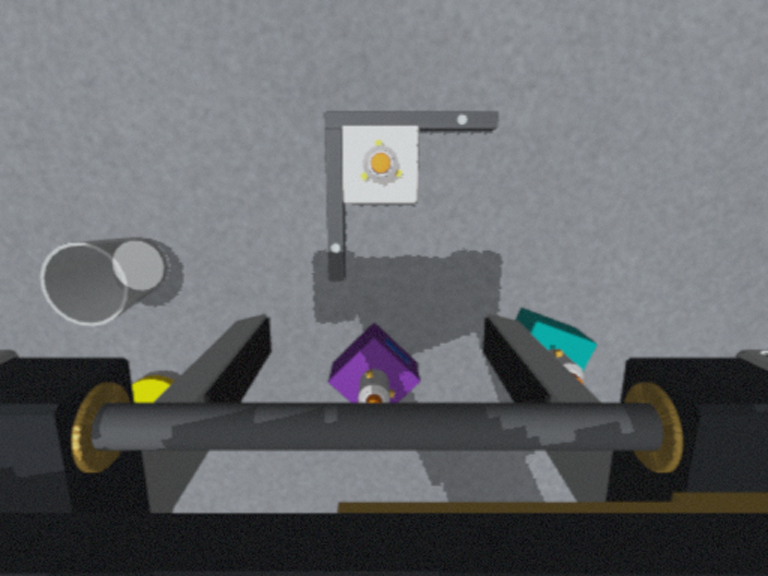

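The housing now sits against both walls, with its top face spanning (343–418, 125–203). I check this numerically and remeasure the pins.

```bash
python3 - <<'E'
from hm import *
d=np.load("w5.npz");im=d['im'];p={k:d[k] for k in d if k!='im'}
r,c=housing(im,p,(222,75,290,150));print(r)
x=np.array(r[0])/1e3
C=np.array([.613,.1662]);a=-.1727;M=np.array([[np.cos(a),np.sin(a)],[-np.sin(a),np.cos(a)]])
print("housing fence mm",M@(x-C)*1e3)
g=cv2.cvtColor(im,cv2.COLOR_RGB2HSV)[...,2].astype(float)
A=[plane(p,(b,87-1),.018)[:2] for b in ()]
# inner edges beyond block: x=0 wall cols 285-325, y=0 wall rows 140-180
B=[]
for cc in range(285,328,2):
    s=g[74:92,cc]; i=np.where((s[:-1]>=75)&(s[1:]<75))[0]
    if len(i): i=i[0];B.append(plane(p,(cc,74+i+(s[i]-75)/(s[i]-s[i+1])),.018)[:2])
A=[]
for rr in range(138,164,2):
    s=g[rr,220:236]; i=np.where((s[:-1]>=75)&(s[1:]<75))[0]
    if len(i): i=i[0];A.append(plane(p,(220+i+(s[i]-75)/(s[i]-s[i+1]),rr),.018)[:2])
for P in(A,B):
    q=(np.array(P)-C)@M.T*1e3; print(len(P),q.mean(0),q.std(0))
h=cv2.cvtColor(im,cv2.COLOR_RGB2HSV).astype(int)
m=np.zeros(h.shape[:2],bool);m[88:128,235:275]=((h[...,0]>22)&(h[...,0]<36)&(h[...,1]>90))[88:128,235:275]
pin=[plane(p,b[0],.06)[:2] for b in blobs(m,3)]
for q in pin: print("pin",q,np.degrees(np.arctan2(*(q-x)[::-1])))
print("pin circ centre",np.mean(pin,0))
o=np.zeros(h.shape[:2],bool);o[88:128,235:275]=((h[...,0]>8)&(h[...,0]<21)&(h[...,1]>150))[88:128,235:275]
b=blobs(o,3);print(b,"plunger top",plane(p,b[0][0],.088))
delta((0.40,-0.25,0.235)); print(robot.get_obs()['joint_positions'].round(3))
E
```

```text
((577.4293212890625, 139.3140869140625), (57.86253356933594, 57.27608108520508), 80.04694366455078)
housing fence mm [-30.4213921  -32.59853384]
12 [-82.38109872  -0.75038737] [9.07341304 0.23447646]
22 [ -0.29073531 -98.94563542] [ 0.07395634 15.86959093]
pin [0.592705   0.13812195] -4.4624117645218115
pin [0.56830511 0.12667432] -125.82421892391866
pin [0.57087238 0.15281227] 115.9088379177045
pin circ centre [0.57729417 0.13920285]
[([257.0, 104.0], 3, [256, 103, 3, 3]), ([254.4, 112.3], 16, [249, 108, 11, 7])] plunger top [0.58075946 0.13493611 0.088     ]
tool axes [[-0.002, 0.985, -0.173], [-0.001, -0.173, -0.985], [-1.0, -0.002, 0.001]]
shift cm [-0.09 -2.99 41.64] rotvec None
[ 0.192  0.031  1.412 -0.     1.701  1.936]
```

```bash
python3 - <<'E'
from hm import *
d=np.load("w5.npz");im=d['im']
cv2.imwrite("pics/w5c.png",cv2.resize(im[68:168,210:340,::-1],None,fx=6,fy=6,interpolation=cv2.INTER_CUBIC))
for r in (100,110,120,130):print(im[r,216:240].mean(1).astype(int))
E
```

```text
[129 112 114 112 110 110 110 107 109 110 110 102 158 207 208 211 212 211
 212 212 211 211 212 210]
[131 117 111 110 108 109 110 105 111 109 110 106 162 206 210 212 211 211
 211 210 213 213 210 212]
[140 130 115 109 109 108 110 109 106 109 108 106 160 206 211 212 212 211
 211 209 210 213 209 209]
[139 124 105 110 105 107 107 105 105 105 107 106 128 178 207 212 210 211
 211 211 211 211 210 211]
```

View pics/w5c.png

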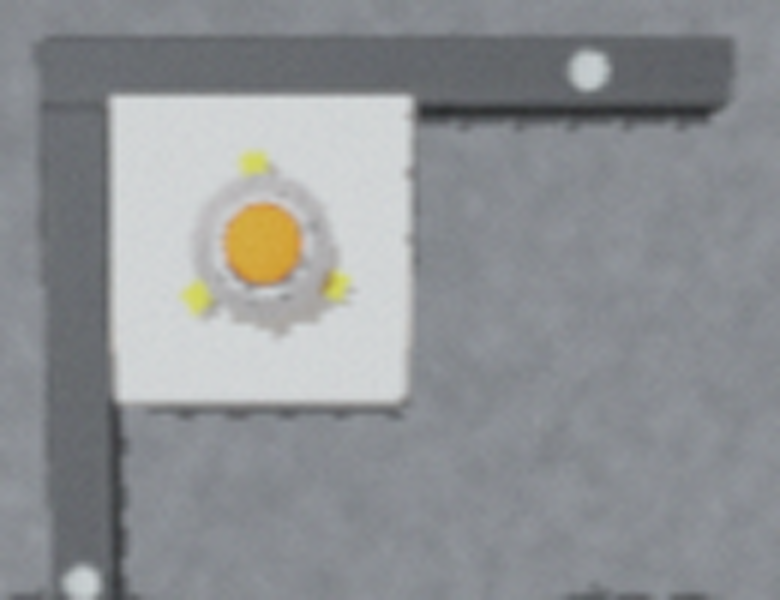

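The zoom shows no gap at either wall: the block overlaps the inner edges at (110,95) in the crop, and its yaw matches the fence to within about 0.001 rad. Next I go to the collar.

{"fn": "step_arm", "kwargs": {"motion": "100 0 -0.5 3 0 0 0;100 0 -0.5 3 0 0 0;100 0 -0.5 3.5 0 0 0;100 0 -0.5 3.5 0 0 0;100 0 -0.5 3.5 0 0 0;100 0 -0.3 3.5 0 0 0;100 0 -0.2 3.5 0 0 0;100 0 0 3.5 0 0 0;100 0 0 3.5 0 0 0;100 0 0 3.5 0 0 0;100 0 0 3.5 0 0 0;100 0 0 3 0 0 0;100 0 0 1.5 0 0 0;100 0 0 0 0 0 0;100 0 0 0 0 0 0;100 0 0 0 0 0 0"}}

```text
time: 10.17
tool_pos: [0.3994, -0.2527, 0.2339]
ee_rot: [-2.263, 1.568, 2.276]
wrist_force: [0.3, 1.3, 0.3]
width: 0.0944
```

```bash
python3 - <<'E'
from hm import *
o=robot.get_obs();print(o['qvel'].round(3),o['joint_positions'].round(3))
im,p=snap("wrist","w6"); np.savez("w6.npz",im=im,**p)
h=cv2.cvtColor(im,cv2.COLOR_RGB2HSV).astype(int)
print(blobs((h[...,1]<45)&(h[...,2]>190),60)); print(blobs((h[...,0]>105)&(h[...,0]<128)&(h[...,1]>150)&(h[...,2]>70),60))
delta((0.4527,-0.2582,.1))
E
```

```text
[ 0.022 -0.018 -0.003 -0.004  0.001 -0.002] [-6.850e-01 -8.600e-02  1.525e+00  1.000e-03  1.705e+00  1.059e+00]
[([247.8, 130.6], 603, [234, 117, 28, 28])]
[([248.2, 130.3], 567, [228, 110, 41, 41])]
tool axes [[-0.001, 0.985, -0.171], [0.002, -0.171, -0.985], [-1.0, -0.002, -0.001]]
shift cm [13.43  5.35 -0.32] rotvec None
```

View pics/w6.png

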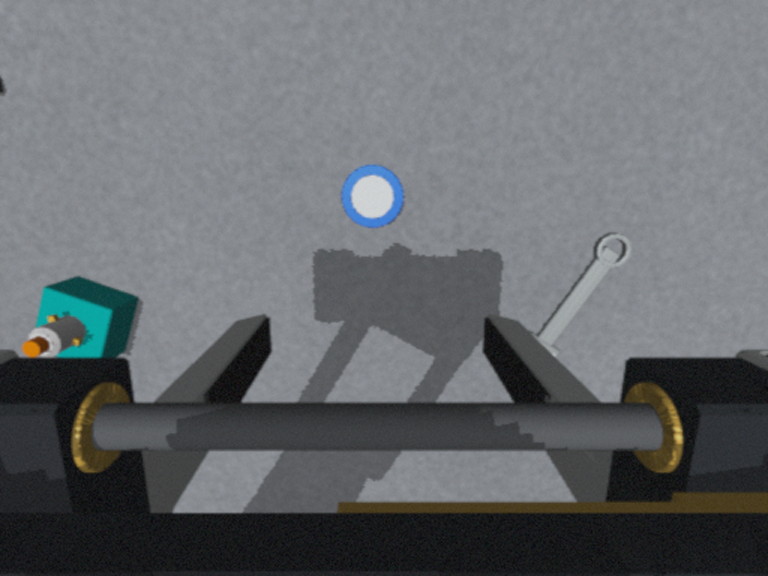

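```bash
python3 - <<'E'
from hm import *
d=np.load("w6.npz");p={k:d[k] for k in d if k!='im'}
T=camera_params("top");S=camera_params("scene")
print(plane(p,(247.8,130.6),.042),tri([(p,(247.8,130.6)),(T,(318.2,215.9)),(S,(182.2,224.4))]))
X=plane(p,(247.8,130.6),.042);delta((X[0],X[1],.1),-1.7435)
E
```

```text
[ 0.45177657 -0.25762912  0.042     ] (array([ 0.45232883, -0.25798542,  0.04222029]), [np.float64(0.0006474293955521107), np.float64(0.000815528374486398), np.float64(0.0006993943755844306)])
tool axes [[-0.001, 0.985, -0.171], [0.002, -0.171, -0.985], [-1.0, -0.002, -0.001]]
shift cm [13.43  5.25 -0.36] rotvec [ 0.    -0.001  0.002]
```

{"fn": "step_arm", "kwargs": {"motion": "100 2 2 -0.2 0 0 0;100 3 2 -0.16 0 0 0;100 3 1.25 0 0 0 0;100 3 0 0 0 0 0;100 3 0 0 0 0 0;100 2.5 0 0 0 0 0;100 2 0 0 0 0 0;100 1 0 0 0 0 0;100 0.5 0 0 0 0 0;100 0 0 0 0 0 0;100 0 0 0 0 0 0;100 0 0 0 0 0 0"}}

```text
time: 11.22
tool_pos: [0.453, -0.2594, 0.0373]
ee_rot: [1.105, 1.567, -0.638]
wrist_force: [-0.1, 0.2, -0.0]
width: 0.0942
```

```bash
python3 - <<'E'
from hm import *
delta((.452,-.2577,.029),-1.7435);print(robot.get_obs()['wrist_force'])
im,p=snap("wrist","w7")
E
```

```text
tool axes [[0.003, 0.985, -0.172], [-0.002, -0.172, -0.985], [-1.0, 0.003, 0.002]]
shift cm [ 0.83 -0.13 -0.16] rotvec [-0.     0.002 -0.003]
[-0.10390891  0.15477356 -0.03348929]
```

View pics/w7.png

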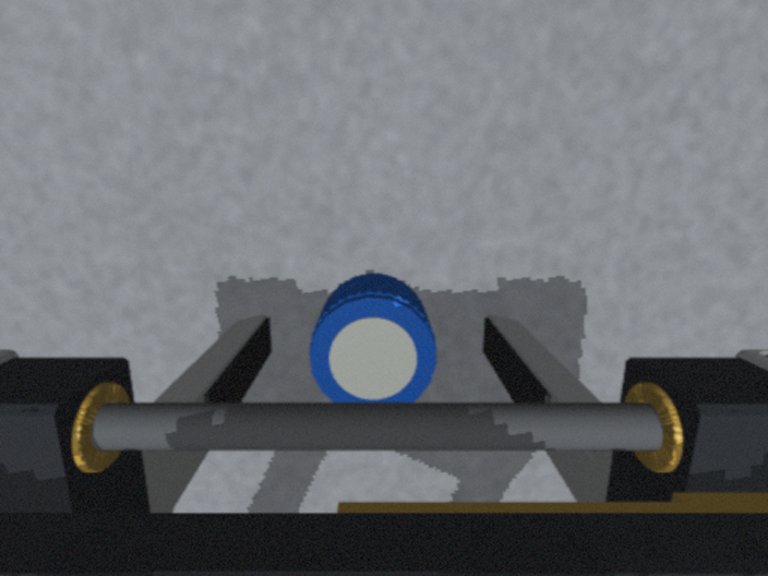

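The collar lies between the open fingers, with its centre at column 373 against 376.5. I'll correct by 1.5 mm, lower and grip.

{"fn": "step_arm", "kwargs": {"motion": "100 0.4 -0.12 -0.15 0 0 0;100 0.4 0 0 0 0 0;100 0 0 0 0 0 0;100 0 0 0 0 0 0;50 0 0 0 0 0 0;0 0 0 0 0 0 0;0 0 0 0 0 0 0;0 0 0 0 0 0 0;0 0 0 0 0 0 0;0 0 0 0 0 0 0;0 0 0 0 0 0 0"}}

```text
time: 12.18
tool_pos: [0.4509, -0.2572, 0.0274]
ee_rot: [0.506, 1.571, -1.238]
wrist_force: [-0.5, -0.2, 0.5]
width: 0.0506
```

```bash
python3 - <<'E'
from hm import *
delta((.452,-.2577,.029),-1.7435);o=robot.get_obs();print(o['tool_pos'],o['wrist_force'],o['width'])
E
```

```text
tool axes [[0.0, 0.985, -0.172], [-0.0, -0.172, -0.985], [-1.0, 0.0, 0.0]]
shift cm [-0.16  0.12  0.03] rotvec [-0.  0. -0.]
[ 0.45089861 -0.25719846  0.02744602] [-0.4603275  -0.23544183  0.46701501] 0.05064220917657508
```

{"fn": "step_arm", "kwargs": {"motion": "0 -1.5 0 0 0 0 0;0 -3 0 0 0 0 0;0 -3.5 0 0 0 0 0;0 -3.5 0 0 0 0 0;0 -1.5 0.5 -2 0 0 0;0 0 0.5 -3 0 0 0;0 0 0.5 -3.5 0 0 0;0 0 0.5 -3.5 0 0 0;0 0 0.5 -3.5 0 0 0;0 0 0.5 -3.5 0 0 0;0 0 0.5 -3.5 0 0 0;0 0 0.5 -3.5 0 0 0;0 0 0.5 -3.5 0 0 0;0 0 0.5 -3.5 0 0 0;0 0 0.5 -3.5 0 0 0;0 0 0.13 -3 0 0 0;0 0 0 -1.5 0 0 0;0 0 0 0 0 0 0;0 0 0 0 0 0 0;0 0 0 0 0 0 0"}}

```text
time: 13.85
tool_pos: [0.5767, 0.1358, 0.157]
ee_rot: [-0.411, 1.569, -2.156]
wrist_force: [0.1, -0.4, -1.6]
width: 0.0498
```

```bash
python3 - <<'E'
from hm import *
o=robot.get_obs();print(o['wrist_force'],o['width'],o['joint_positions'].round(2))
im,p=snap("wrist","w8");np.savez("w8.npz",im=im,**p)
delta((.5774,.1398,.15),-1.7435)
P,R=pose();print(P)
h=cv2.cvtColor(im,cv2.COLOR_RGB2HSV).astype(int)
for b in blobs((h[...,1]<45)&(h[...,2]>150),60):
    X=plane(p,b[0],P[2]+.0146);print(b,X,"tool",R.inv().apply(X-P))
E
```

```text
[ 0.14251643 -0.36522299 -1.63483082] 0.04976036818771898 [ 0.14  0.2   1.37 -0.    1.57  1.88]
tool axes [[-0.001, 0.985, -0.174], [-0.001, -0.174, -0.985], [-1.0, -0.0, 0.001]]
shift cm [ 0.72 -0.01 -0.44] rotvec [-0.002  0.001  0.   ]
[0.57674397 0.13547836 0.15722941]
([256.7, 115.7], 105889, [0, 0, 512, 268]) [0.64296629 0.12107992 0.17182941] tool [-0.01461969  0.06771258  0.00267249]
([251.9, 17.1], 2040, [171, 0, 185, 41]) [0.68672715 0.11579782 0.17182941] tool [-0.01463679  0.11172502  0.00026044]
([251.0, 241.2], 2712, [221, 213, 61, 55]) [0.57753317 0.13550882 0.17182941] tool [-0.01460042  0.00076702 -0.00015218]
([54.2, 247.9], 628, [40, 236, 35, 29]) [0.59257757 0.24329766 0.17182941] tool [-0.01471184 -0.00317136 -0.1089145 ]
([292.9, 262.6], 67, [287, 255, 11, 13]) [0.56073051 0.11463412 0.17182941] tool [-0.0145718  -0.01214754  0.02332751]
([202.8, 315.3], 1033, [181, 301, 52, 33]) [0.53632987 0.1715504  0.17182941] tool [-0.01461424 -0.04607847 -0.02847544]
([297.1, 311.9], 745, [278, 301, 39, 26]) [0.52891803 0.1166642  0.17182941] tool [-0.01455763 -0.04382804  0.02686319]
([464.5, 317.7], 548, [455, 301, 21, 40]) [0.50778568 0.02000721 0.17182941] tool [-0.01445385 -0.0478215   0.12572264]
([39.6, 323.7], 530, [29, 302, 22, 40]) [0.54761043 0.26785282 0.17182941] tool [-0.01471269 -0.05172486 -0.12527169]
```

View pics/w8.png

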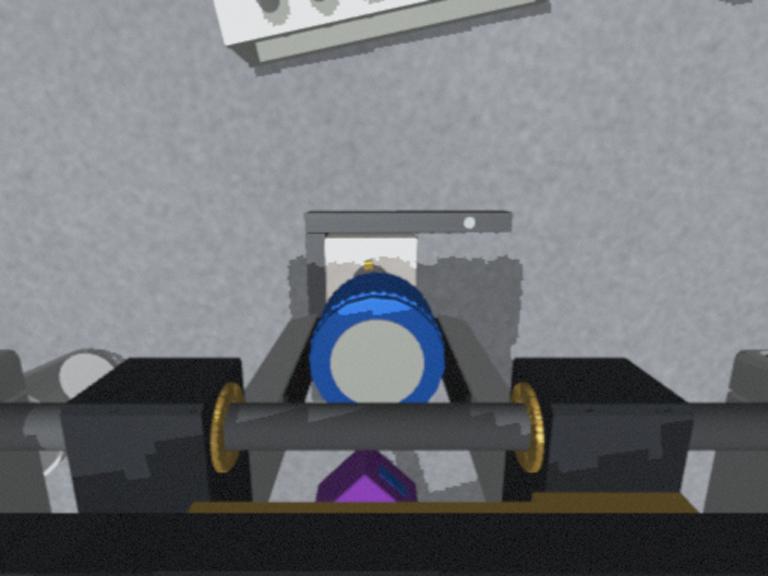

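```bash
python3 - <<'E'
from hm import *
d=np.load("w8.npz");im=d['im'];p={k:d[k] for k in d if k!='im'};g=im.mean(2)
print(g[165,205:225].astype(int),g[165,270:290].astype(int),g[150:166,240].astype(int))
a=-.1727;ex=np.array([np.cos(a),np.sin(a)])
L=plane(p,(216.8,165),.044);Rr=plane(p,(278,165),.044);print(L,Rr,(L+Rr)/2)
m=plane(p,(247.7,158),.044)[:2]-.03*ex;print(m)
E
```

```text
[115 111 114 112 115 114 115 114 114 111 129 185 222 226 224 226 225 225
 226 226] [225 225 225 225 225 226 223 204 167 156 156 157 154 153 150 152 150 148
 146 151] [112 114 113 112 104  91 107 119 159 220 224 224 225 225 224 225]
[0.6051379  0.16406142 0.044     ] [0.59484189 0.10583065 0.044     ] [0.5999899  0.13494604 0.044     ]
[0.57706672 0.13862047]
```

{"fn": "step_arm", "kwargs": {"motion": "0 0 -0.07 -0.39 0 0 0;0 0 0 0 0 0 0;0 1 0 0 0 0 0;0 1 0 0 0 0 0;0 1 0 0 0 0 0;0 1 0 0 0 0 0;0 1 0 0 0 0 0;0 0 0 0 0 0 0;0 0 0 0 0 0 0"}}

```text
time: 14.65
tool_pos: [0.5761, 0.1409, 0.1058]
ee_rot: [-1.215, 1.568, -2.959]
wrist_force: [0.4, 1.3, -1.2]
width: 0.05
```

```bash
python3 st.py
```

```text
t 14.65 fence xy mm [-32.  -31.3] z 0.1058 F fence [0.1 1.3] -1.2 Mz [ 0.07  0.   -0.05] w 0.05 yaw rel -0.0004193082350084365 tilt [-0.003 -0.001 -1.   ]
```

{"fn": "step_arm", "kwargs": {"motion": "0 0.4 0.08 0.06 0 0 0;0 0.4 0 0 0 0 0;0 0.3 0 0 0 0 0;0 0 0 0 0 0 0;0 0 0 0 0 0 0"}}

```text
time: 15.07
tool_pos: [0.5776, 0.1403, 0.0962]
ee_rot: [-0.989, 1.571, -2.733]
wrist_force: [-0.2, -0.4, -1.7]
width: 0.0498
```

```bash
python3 st.py
```

```text
t 15.0667 fence xy mm [-30.4 -31.6] z 0.0962 F fence [-0.1 -0.4] -1.7 Mz [ 0.06 -0.02 -0.04] w 0.0498 yaw rel -0.0004836176020766858 tilt [-0. -0. -1.]
```

{"fn": "step_arm", "kwargs": {"motion": "0 0.3 0 0 0 0 0;0 0.3 0 0 0 0 0;0 0.2 0 0 0 0 0;0 0 0 0 0 0 0;0 0 0 0 0 0 0"}}

```text
time: 15.48
tool_pos: [0.5775, 0.1403, 0.0881]
ee_rot: [-1.146, 1.57, -2.89]
wrist_force: [0.3, 0.8, -1.8]
width: 0.0497
```

```bash
python3 st.py
```

```text
t 15.4833 fence xy mm [-30.5 -31.7] z 0.0881 F fence [0.2 0.8] -1.8 Mz [ 0.03  0.   -0.01] w 0.0497 yaw rel -0.000457248807453986 tilt [-0.001 -0.    -1.   ]
```

{"fn": "step_arm", "kwargs": {"motion": "0 0.2 0 0 0 0 0;0 0.1 0 0 0 0 0;0 0 0 0 0 0 0;0 0 0 0 0 0 0"}}

```text
time: 15.82
tool_pos: [0.5781, 0.1403, 0.0873]
ee_rot: [1.785, 1.569, 0.041]
wrist_force: [-1.5, 0.0, 5.8]
width: 0.0498
```

```bash
python3 st.py
```

```text
t 15.8167 fence xy mm [-29.9 -31.5] z 0.0873 F fence [-1.5 -0.2] 5.8 Mz [-0.1   0.52  0.01] w 0.0498 yaw rel -0.00043432388238481834 tilt [ 0.002  0.    -1.   ]
```

{"fn": "step_arm", "kwargs": {"motion": "0 0 0 0 -0.06 0 0;0 0 0 0 -0.06 0 0;0 0 0 0 -0.06 0 0;0 0 0 0 -0.06 0 0;0 0 0 0 0 0 0"}}

```text
time: 16.23
tool_pos: [0.5782, 0.1402, 0.0872]
ee_rot: [1.462, 1.569, -0.04]
wrist_force: [-3.3, -1.1, 5.3]
width: 0.0499
```

```bash
python3 st.py
```

```text
t 16.2333 fence xy mm [-29.9 -31.6] z 0.0872 F fence [-3.1 -1.7] 5.3 Mz [-0.04  0.49  0.03] w 0.0499 yaw rel 0.24154003863743193 tilt [ 0.002 -0.    -1.   ]
```

{"fn": "step_arm", "kwargs": {"motion": "0 0 0 0 -0.06 0 0;0 0 0 0 -0.06 0 0;0 0 0 0 -0.06 0 0;0 0 0 0 -0.06 0 0;0 0 0 0 0 0 0"}}

```text
time: 16.65
tool_pos: [0.578, 0.1402, 0.0868]
ee_rot: [1.282, 1.569, 0.019]
wrist_force: [-1.8, 0.3, 6.3]
width: 0.0499
```

```bash
python3 st.py
```

```text
t 16.65 fence xy mm [-30.  -31.6] z 0.0868 F fence [-1.9 -0. ] 6.3 Mz [-0.07  0.44  0.02] w 0.0499 yaw rel 0.4804331038247077 tilt [ 0.001  0.    -1.   ]
```

{"fn": "step_arm", "kwargs": {"motion": "0 0 0 0 -0.06 0 0;0 0 0 0 -0.06 0 0;0 0 0 0 -0.06 0 0;0 0 0 0 -0.06 0 0;0 0 0 0 0 0 0"}}

```text
time: 17.07
tool_pos: [0.5775, 0.1402, 0.0847]
ee_rot: [-1.705, 1.57, -2.73]
wrist_force: [0.7, -0.1, -0.4]
width: 0.0494
```

```bash
python3 st.py
```

```text
t 17.0667 fence xy mm [-30.5 -31.7] z 0.0847 F fence [0.8 0. ] -0.4 Mz [ 0.02 -0.05  0.  ] w 0.0494 yaw rel 0.7190275365609046 tilt [-0. -0. -1.]
```

The keyways have dropped: z fell to 84.7 mm and the force vanished. I'll push down now.

{"fn": "step_arm", "kwargs": {"motion": "0 0.2 0 0 0 0 0;0 0.2 0 0 0 0 0;0 0.2 0 0 0 0 0;0 0 0 0 0 0 0;0 0 0 0 0 0 0"}}

```text
time: 17.48
tool_pos: [0.5777, 0.1402, 0.0795]
ee_rot: [0.101, 1.571, -0.923]
wrist_force: [-1.0, 0.1, -0.1]
width: 0.0498
```

```bash
python3 st.py
```

```text
t 17.4833 fence xy mm [-30.3 -31.7] z 0.0795 F fence [-1. -0.] -0.1 Mz [-0.11 -0.03 -0.05] w 0.0498 yaw rel 0.7189233646369696 tilt [ 0. -0. -1.]
```

{"fn": "step_arm", "kwargs": {"motion": "0 0.2 0 0 0 0 0;0 0.2 0 0 0 0 0;0 0.2 0 0 0 0 0;0 0.2 0 0 0 0 0;0 0.1 0 0 0 0 0;0 0 0 0 0 0 0;0 0 0 0 0 0 0;0 0 0 0 0 0 0"}}

```text
time: 18.15
tool_pos: [0.5779, 0.1402, 0.0717]
ee_rot: [0.944, 1.57, -0.08]
wrist_force: [-2.4, -1.0, 7.1]
width: 0.0497
```

```bash
python3 st.py
```

```text
t 18.15 fence xy mm [-30.1 -31.6] z 0.0717 F fence [-2.2 -1.4] 7.1 Mz [-0.15  0.53 -0.04] w 0.0497 yaw rel 0.7193950605650316 tilt [ 0.001 -0.    -1.   ]
```

{"fn": "step_arm", "kwargs": {"motion": "0 0.1 0 0 0 0 0;0 0.1 0 0 0 0 0;0 0.1 0 0 0 0 0;0 0 0 0 0 0 0;0 0 0 0 0 0 0;0 0 0 0 0 0 0"}}

```text
time: 18.65
tool_pos: [0.578, 0.1403, 0.0714]
ee_rot: [1.057, 1.569, 0.033]
wrist_force: [-7.7, -0.8, 16.6]
width: 0.0498
```

```bash
python3 st.py
```

```text
t 18.65 fence xy mm [-30.1 -31.6] z 0.0714 F fence [-7.4 -2.1] 16.6 Mz [-0.29  1.42 -0.03] w 0.0498 yaw rel 0.7194354473794754 tilt [ 0.002  0.    -1.   ]
```

The collar is on its seat: z stopped at 71.4 mm while the force rose to 17 N. I'll check by camera.

```bash
python3 - <<'E'
from hm import *
im,p=snap("wrist","w9");s,_=snap("scene","s9",save=False)
cv2.imwrite("pics/s9c.png",cv2.resize(s[130:230,220:350,::-1],None,fx=5,fy=5,interpolation=cv2.INTER_CUBIC))
E
python3 st.py
```

```text
t 18.75 fence xy mm [-30.1 -31.6] z 0.0714 F fence [-6.7 -2.2] 16.3 Mz [-0.26  1.4   0.01] w 0.0502 yaw rel 0.7194445315282795 tilt [ 0.002  0.    -1.   ]
```

View pics/w9.png

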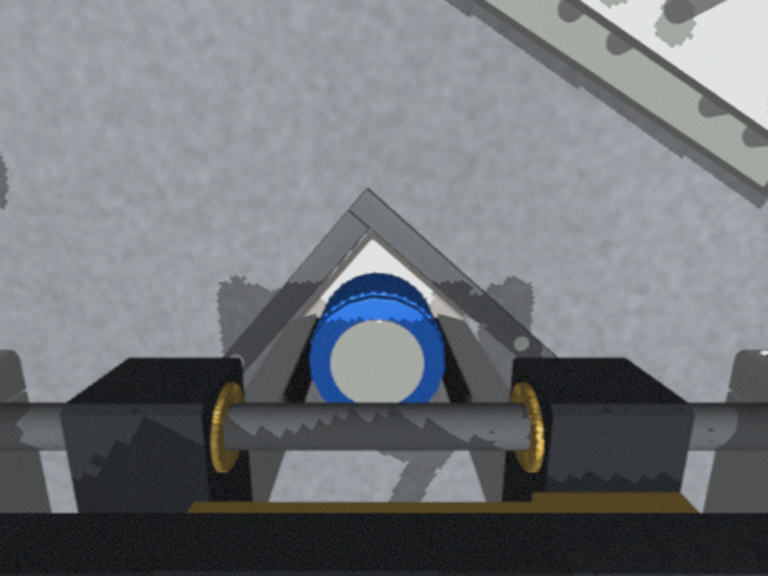

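View pics/s9c.png

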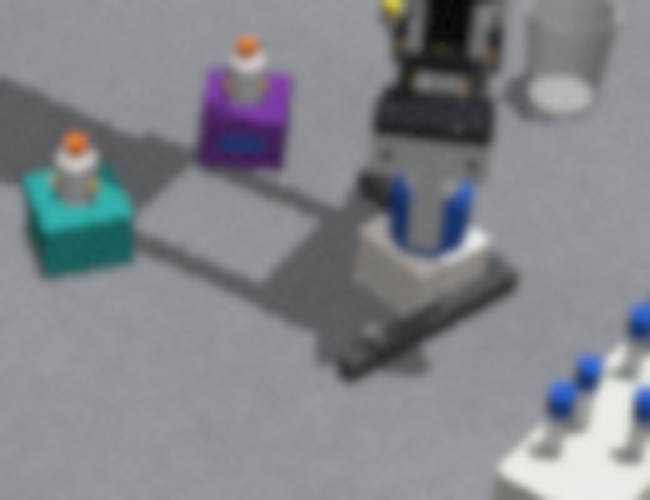

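```bash
python3 - <<'E'
import cv2
im=cv2.imread("pics/w9.png");cv2.imwrite("pics/w9c.png",cv2.resize(im[170:350,220:540],None,fx=2.4,fy=2.4,interpolation=cv2.INTER_CUBIC))
E
```

```text
(no output)
```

View pics/w9c.png

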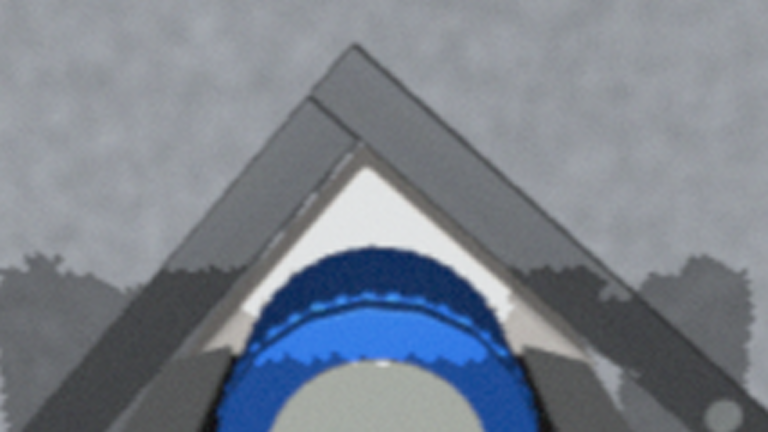

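A thin light line at (310,200) in the crop suggests a small gap at the y = 0 wall. I'll measure it before handing in.

```bash
python3 - <<'E'
from hm import *
im,p=snap("wrist","w10",save=False);np.savez("w10.npz",im=im,**p)
g=im.mean(2)
C=np.array([.613,.1662]);a=-.1727;M=np.array([[np.cos(a),np.sin(a)],[-np.sin(a),np.cos(a)]])
F=lambda uv,z:(M@(plane(p,uv,z)[:2]-C)*1e3).round(1)
for r in range(164,190,3): print(r,g[r,212:248].astype(int))
print("right"); 
for r in range(164,190,3): print(r,g[r,248:284].astype(int))
# pixels per mm in y' near left edge & reference: predicted image cols for flush
for y in(0,-1,-2,-3):
    print(y,[ [round(float(proj(p,np.r_[C+M.T@np.array([x,y])/1e3,z])[0]),1) for z in(.018,.044)]+[round(float(proj(p,np.r_[C+M.T@np.array([x,y])/1e3,z])[1]),1) for z in(.018,.044)] for x in(-10,-20)])
E
```

```text
164 [110 119 116 118 116 116 115 116 115 114 114 116 111 111 114 111 112 111
 116 114 113 115 104  86  97 112 110 105 108 109 131 175 216 224 225 225]
167 [117 115 118 115 114 115 116 110 115 115 110 110 110 112 113 111 113 113
 110 106 113 130 126 105 103 104 108 119 158 202 222 225 226 224 225 227]
170 [116 114 114 114 112 112 113 112 112 113 114 113 110 113 113 114 105  94
  96 124 129 112 103 107 114 141 189 219 225 225 225 224 225 227 226 226]
173 [114 114 113 115 112 111 111 111 114 111 113 112 111 110 100  87  97 116
 117 106 106 108 125 171 211 223 226 227 224 226 225 226 225 225 225 225]
176 [115 113 113 110 110 110 109 113 113 113 111 106  99  95 101 101 104 104
 106 115 154 200 221 225 225 225 227 226 225 225 226 226 226 225 226 225]
179 [108 111 111 112 112 112 114 110 110 101 112 133 131 112 104 103 108 132
 182 218 225 226 225 226 226 225 225 225 225 226 225 224 226 225 225 225]
182 [111 109 111 112 110 109 100  94  99 116 114 108 104 108 122 163 208 224
 227 225 225 226 225 226 226 225 224 222 215 214 195 162 146 145 126 100]
185 [109 110 109 106  96  87  97 110 109 10
[... 1178 characters left out ...]
9  80  80  93  99  97  98 104 124 143 159 173 176 196 215 221 225 224
 225 225 225 227 226 225 225 220 200 162 121 110 104 103  95  94 102 113]
185 [ 51  57  52  57  55  55  53  55  49  56  57  49  58  58  55  58  64  71
  91 128 181 214 221 225 226 226 225 226 224 212 177 133 114 109 104  98]
188 [ 55  56  59  58  49  56  53  54  53  52  56  52  56  54  57  52  53  52
  49  51  54  59  57  72 120 183 218 224 225 226 225 224 220 199 158 119]
0 [[237.3, 235.5, 160.7, 166.1], [228.7, 225.8, 170.6, 177.2]]
-1 [[238.3, 236.6, 161.6, 167.1], [229.7, 227.0, 171.4, 178.2]]
-2 [[239.3, 237.8, 162.4, 168.1], [230.7, 228.1, 172.3, 179.2]]
-3 [[240.3, 238.9, 163.3, 169.1], [231.7, 229.2, 173.1, 180.1]]
```

```bash
python3 - <<'E'
from hm import *
d=np.load("w10.npz");im=d['im'];p={k:d[k] for k in d if k!='im'};g=im.mean(2)
C=np.array([.613,.1662]);a=-.1727;M=np.array([[np.cos(a),np.sin(a)],[-np.sin(a),np.cos(a)]])
F=lambda uv,z:(M@(plane(p,uv,z)[:2]-C)*1e3)
L=[];Rr=[]
for r in range(164,183,1):
    s=g[r,205:250]; k=np.argmax(s>165); e=205+k-1+(165-s[k-1])/(s[k]-s[k-1])
    q=s[:k]; w=k-13+np.argmin(q[k-13:k-3]); L.append((F((e,r),.044)[1],F((205+w,r),.018)[1]))
    s=g[r,252:300]; i0=np.where(s>165)[0][-1]; i0=[j for j in np.where((s[:-1]>165)&(s[1:]<=165))[0]][-1]
    e=252+i0+(s[i0]-165)/(s[i0]-s[i0+1]); w=i0+3+np.argmin(s[i0+3:i0+10]); Rr.append((F((e,r),.044)[0],F((252+w,r),.018)[0]))
print("y wall: block edge, wall edge",np.median(L,0)); print("x wall",np.median(Rr,0))
E
```

```text
y wall: block edge, wall edge [-2.69665321 -0.264117  ]
x wall [-0.730286   -0.40552663]
```

The pictures show about 2 mm of gap at the y = 0 wall, so the earlier y push was held by friction. There is plenty of time, so I'll take the collar off and push the housing home with the back of a finger, keeping the collar over 50 mm from the housing. Then I'll put the collar back at the keying angle already found.

{"fn": "step_arm", "kwargs": {"motion": "0 -0.4 0 0 0 0 0;0 -0.8 0 0 0 0 0;0 -1 0 0 0 0 0;0 -1 0 0 0 0 0;0 -1 0 0 0 0 0;0 -1 0 0 0 0 0;0 -1 0 0 0 0 0;0 -0.8 0 0 0 0 0;0 0 0 0 0 0 0;0 0 0 0 0 0 0"}}

```text
time: 19.63
tool_pos: [0.578, 0.1403, 0.1381]
ee_rot: [1.108, 1.569, 0.084]
wrist_force: [-0.4, -0.3, -1.7]
width: 0.0501
```

```bash
python3 st.py
```

```text
t 19.6333 fence xy mm [-30.  -31.5] z 0.1381 F fence [-0.3 -0.3] -1.7 Mz [-0.07 -0.04  0.02] w 0.0501 yaw rel 0.7195023048949732 tilt [ 0.001  0.    -1.   ]
```

{"fn": "step_arm", "kwargs": {"motion": "0 0 0 0 0.12 0 0;0 0 0 0 0.12 0 0;0 0 0 0 0.12 0 0;0 0 0 0 0.12 0 0;0 0 0 0 0.12 0 0;0 0 0 0 0.12 0 0;0 0 -0.4 2 0 0 0;0 0 0 2.4 0 0 0;0 0 0 2.5 0 0 0;0 0 0 1.5 0 0 0;0 0 0 0 0 0 0;0 0 0 0 0 0 0"}}

```text
time: 20.63
tool_pos: [0.5588, 0.0578, 0.1366]
ee_rot: [-1.797, 1.569, 2.74]
wrist_force: [-0.7, -0.1, -1.0]
width: 0.0495
```

```bash
python3 st.py;python3 - <<'E'
from hm import *
im,p=snap("wrist","w11");np.savez("w11.npz",im=im,**p)
E
```

```text
t 20.6333 fence xy mm [ -34.8 -116.1] z 0.1366 F fence [-0.7 -0.2] -1.0 Mz [0.04 0.   0.05] w 0.0495 yaw rel -0.0021232748594618156 tilt [-0.001  0.001 -1.   ]
```

View pics/w11.png

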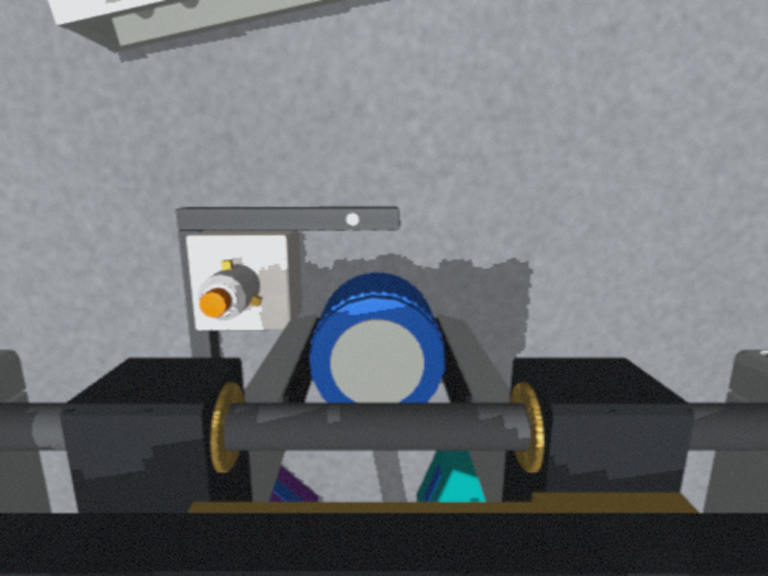

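The view is clear: housing top at (238,282), collar held at (378,355) with room to its right side of the block. Going down beside it.

{"fn": "step_arm", "kwargs": {"motion": "0 1.5 0 0 0 0 0;0 1.5 0 0 0 0 0;0 1.5 0 0 0 0 0;0 1.5 0 0 0 0 0;0 1.5 0 0 0 0 0;0 1.2 0 0 0 0 0;0 0.8 0 0 0 0 0;0 0.5 0 0 0 0 0;0 0 0 0 0 0 0;0 0 0 0 0 0 0;0 0 0 0 0 0 0"}}

```text
time: 21.6
tool_pos: [0.56, 0.0583, 0.0384]
ee_rot: [1.715, 1.569, -0.029]
wrist_force: [-0.7, -0.4, -0.6]
width: 0.05
```

```bash
python3 st.py
```

```text
t 21.6 fence xy mm [ -33.6 -115.4] z 0.0384 F fence [-0.7 -0.5] -0.6 Mz [0.08 0.02 0.  ] w 0.05 yaw rel -0.0004114826150130868 tilt [ 0.002 -0.    -1.   ]
```

{"fn": "step_arm", "kwargs": {"motion": "0 0.5 0 0 0 0 0;0 0 0 -0.6 0 0 0;0 0 0 -0.6 0 0 0;0 0 0 0 0 0 0;0 0 0 0 0 0 0"}}

```text
time: 22.02
tool_pos: [0.5615, 0.0705, 0.0326]
ee_rot: [1.436, 1.57, -0.307]
wrist_force: [-0.3, 0.1, 0.3]
width: 0.0494
```

```bash
python3 st.py
```

```text
t 22.0167 fence xy mm [ -34.3 -103.1] z 0.0326 F fence [-0.3  0. ] 0.3 Mz [ 0.07 -0.03 -0.04] w 0.0494 yaw rel 0.00042729223783602444 tilt [ 0. -0. -1.]
```

{"fn": "step_arm", "kwargs": {"motion": "0 0 0 -0.2 0 0 0;0 0 0 -0.2 0 0 0;0 0 0 0 0 0 0;0 0 0 0 0 0 0"}}

```text
time: 22.35
tool_pos: [0.562, 0.074, 0.0324]
ee_rot: [1.526, 1.571, -0.218]
wrist_force: [0.1, -0.1, -2.1]
width: 0.0499
```

```bash
python3 st.py
```

```text
t 22.35 fence xy mm [-34.4 -99.6] z 0.0324 F fence [ 0.1 -0.1] -2.1 Mz [-0.01  0.03 -0.01] w 0.0499 yaw rel -0.000468199625896476 tilt [ 0. -0. -1.]
```

{"fn": "step_arm", "kwargs": {"motion": "0 0 0 -0.15 0 0 0;0 0 0 -0.15 0 0 0;0 0 0 0 0 0 0;0 0 0 0 0 0 0"}}

```text
time: 22.68
tool_pos: [0.5622, 0.0754, 0.0325]
ee_rot: [-0.085, 1.568, -1.83]
wrist_force: [-1.4, -4.0, 0.4]
width: 0.05
```

```bash
python3 st.py
```

```text
t 22.6833 fence xy mm [-34.4 -98.2] z 0.0325 F fence [-0.7 -4.2] 0.4 Mz [-0.72  0.27  0.04] w 0.05 yaw rel -0.0008002791702924339 tilt [-0.001 -0.003 -1.   ]
```

{"fn": "step_arm", "kwargs": {"motion": "0 0 0 -0.15 0 0 0;0 0 0 -0.1 0 0 0;0 0 0 0 0 0 0;0 0 0 0 0 0 0"}}

```text
time: 23.02
tool_pos: [0.5624, 0.0761, 0.0327]
ee_rot: [-0.075, 1.564, -1.819]
wrist_force: [-3.6, -8.9, 2.3]
width: 0.0496
```

```bash
python3 st.py
```

```text
t 23.0167 fence xy mm [-34.4 -97.4] z 0.0327 F fence [-2.  -9.4] 2.3 Mz [-1.33  0.46  0.02] w 0.0496 yaw rel -0.0010579998132887736 tilt [-0.002 -0.006 -1.   ]
```

{"fn": "step_arm", "kwargs": {"motion": "0 0 0 -0.15 0 0 0;0 0 0 -0.1 0 0 0;0 0 0 0 0 0 0;0 0 0 0 0 0 0"}}

```text
time: 23.35
tool_pos: [0.5624, 0.0762, 0.0328]
ee_rot: [-0.09, 1.56, -1.835]
wrist_force: [-5.0, -14.9, 4.0]
width: 0.0497
```

```bash
python3 st.py
python3 - <<'E'
from hm import *
im,p=snap("wrist","w12");np.savez("w12.npz",im=im,**p)
cv2.imwrite("pics/w12c.png",cv2.resize(im[130:260,90:250,::-1],None,fx=4.5,fy=4.5,interpolation=cv2.INTER_CUBIC))
E
```

```text
t 23.35 fence xy mm [-34.4 -97.4] z 0.0328 F fence [ -2.4 -15.5] 4.0 Mz [-2.35  0.74  0.12] w 0.0497 yaw rel -0.0014387005883590154 tilt [-0.003 -0.011 -1.   ]
```

View pics/w12c.png

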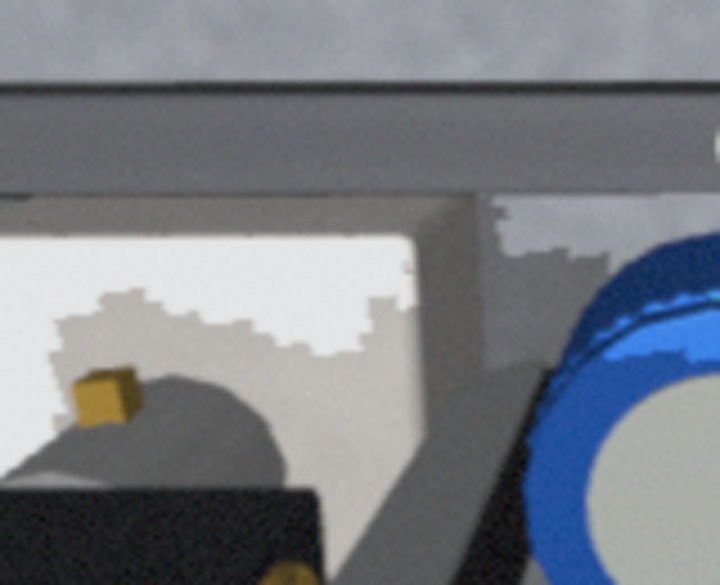

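This time the last 2.5 mm of command gave no movement at all while the force rose from 9 to 15 N, so it's a hard stop on the wall. Backing away and checking.

{"fn": "step_arm", "kwargs": {"motion": "0 0 0 0.8 0 0 0;0 0 0 1.2 0 0 0;0 -0.5 0 0 0 0 0;0 -2 0 0 0 0 0;0 -3 0 0 0 0 0;0 -3 0 0 0 0 0;0 -3 0 0 0 0 0;0 0 0 0 0 0 0;0 0 0 0 0 0 0;0 0 0 0 0 0 0"}}

```text
time: 24.23
tool_pos: [0.5594, 0.0625, 0.1464]
ee_rot: [-1.723, 1.569, 2.816]
wrist_force: [-0.6, 0.5, -2.5]
width: 0.0501
```

```bash
python3 st.py
cat > chk.py <<'E'
from hm import *
import sys
im,p=snap("wrist",sys.argv[1]);np.savez(sys.argv[1]+".npz",im=im,**p)
P,R=pose()
C=np.array([.613,.1662]);a=-.1727;M=np.array([[np.cos(a),np.sin(a)],[-np.sin(a),np.cos(a)]])
for n,X in(("corner",(0,0,.018)),("hcorner",(0,0,.044)),("c2",(-60,-60,.044)),("w1",(-130,0,.018)),("w2",(0,-130,.018))):
    print(n,proj(p,np.r_[C+M.T@np.array(X[:2])/1e3,X[2]]).round(1))
E
python3 chk.py w13
```

```text
t 24.2333 fence xy mm [ -35.  -111.4] z 0.1464 F fence [-0.7  0.4] -2.5 Mz [ 0.01  0.01 -0.04] w 0.0501 yaw rel -0.00024732836008620196 tilt [-0.001  0.    -1.   ]
corner [140.5 150.9]
hcorner [129.9 154. ]
c2 [197.9 215.8]
w1 [151.1 267.8]
w2 [269.4 150.8]
```

View pics/w13.png

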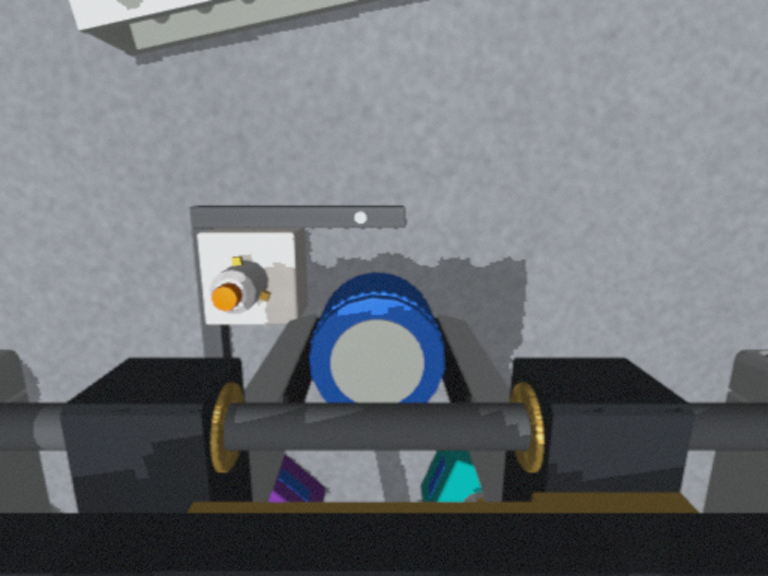

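```bash
python3 - <<'E'
from hm import *
C=np.array([.613,.1662]);a=-.1727;M=np.array([[np.cos(a),np.sin(a)],[-np.sin(a),np.cos(a)]])
for f in("w11","w13"):
    d=np.load(f+".npz");im=d['im'];p={k:d[k] for k in d if k!='im'};g=im.mean(2)
    F=lambda uv,z:(M@(plane(p,uv,z)[:2]-C)*1e3)
    L=[];W=[];T=[];X=[]
    for r in range(162,205,3):
        s=g[r,115:160];k=np.argmax(s>165);e=115+k-1+(165-s[k-1])/(s[k]-s[k-1]);L.append(F((e,r),.044))
    for r in range(224,236):
        s=g[r,125:165];i=[j for j in range(len(s)-1) if s[j]>=70 and s[j+1]<70]
        if i:W.append(F((125+i[0]+(s[i[0]]-70)/(s[i[0]]-s[i[0]+1]),r),.018))
    for c in range(140,190,4):
        s=g[140:170,c];k=np.argmax(s>165);T.append(F((c,140+k-1+(165-s[k-1])/(s[k]-s[k-1])),.044))
    for c in range(215,262,4):
        s=g[140:165,c];  # wall inner edge: top(105)->?
        X.append(s.astype(int).tolist()) if c==235 else None
    L,W,T=map(np.array,(L,W,T))
    print(f,"block left y'",np.median(L[:,1]).round(2),"slope",np.polyfit(L[:,0],L[:,1],1)[0].round(4),"wall y'",np.median(W[:,1]).round(2) if len(W) else None,"block top x'",np.median(T[:,0]).round(2),np.polyfit(T[:,1],T[:,0],1)[0].round(4));print(X)
E
```

```text
w11 block left y' -2.85 slope -0.0004 wall y' 0.0 block top x' -0.55 -0.0001
[[115, 139, 195, 224, 225, 225, 224, 223, 224, 216, 166, 121, 113, 120, 148, 153, 156, 158, 158, 156, 153, 150, 154, 153, 152]]
w13 block left y' -0.7 slope 0.0016 wall y' -0.08 block top x' -0.49 -0.0006
[[116, 117, 115, 119, 121, 121, 121, 118, 113, 113, 108, 112, 149, 154, 154, 155, 155, 158, 158, 162, 160, 157, 154, 152, 153]]
```

Both faces now read within about 0.7 mm of their walls: the y' edge went from -2.85 to -0.70 mm, x' is at -0.5 mm, and the slope is near 0. Now I bring the collar back at the known keyed angle.

{"fn": "step_arm", "kwargs": {"motion": "0 0 0.46 -1.5 0 0 0;0 0 0 -2.5 0 0 0;0 0 0 -2.5 0 0 0;0 0 0 -1.68 0 0 0;0 0 0 0 -0.12 0 0;0 0 0 0 -0.12 0 0;0 0 0 0 -0.12 0 0;0 0 0 0 -0.12 0 0;0 0 0 0 -0.12 0 0;0 0 0 0 -0.12 0 0;0 0 0 0 0 0 0;0 0 0 0 0 0 0;0 0 0 0 0 0 0"}}

```text
time: 25.37
tool_pos: [0.5782, 0.1423, 0.1462]
ee_rot: [-2.037, 1.569, -3.064]
wrist_force: [-0.5, -0.0, -1.5]
width: 0.0495
```

```bash
python3 st.py
```

```text
t 25.3667 fence xy mm [-30.2 -29.5] z 0.1462 F fence [-0.5 -0.1] -1.5 Mz [ 0.04 -0.04 -0.03] w 0.0495 yaw rel 0.7172929841367713 tilt [-0.002 -0.    -1.   ]
```

{"fn": "step_arm", "kwargs": {"motion": "0 1 0 0 0 0 0;0 1 0 0 0 0 0;0 1 0 0 0 0 0;0 1 0 0 0 0 0;0 0.6 0 0 0 0 0;0 0.4 0 0 0 0 0;0 0 0 0 0 0 0;0 0 0 0 0 0 0"}}

```text
time: 26.03
tool_pos: [0.5785, 0.1419, 0.0972]
ee_rot: [-1.671, 1.57, -2.695]
wrist_force: [0.4, -0.3, -1.6]
width: 0.0498
```

```bash
python3 st.py
```

```text
t 26.0333 fence xy mm [-29.8 -29.9] z 0.0972 F fence [ 0.4 -0.2] -1.6 Mz [-0.08  0.19 -0.02] w 0.0498 yaw rel 0.7193192554542301 tilt [-0. -0. -1.]
```

{"fn": "step_arm", "kwargs": {"motion": "0 0.4 0 0 0 0 0;0 0.4 0 0 0 0 0;0 0.3 0 0 0 0 0;0 0 0 0 0 0 0;0 0 0 0 0 0 0"}}

```text
time: 26.45
tool_pos: [0.5785, 0.1419, 0.086]
ee_rot: [-1.891, 1.571, -2.915]
wrist_force: [-0.8, 0.9, -2.1]
width: 0.05
```

```bash
python3 st.py
```

```text
t 26.45 fence xy mm [-29.8 -29.8] z 0.086 F fence [-1.   0.8] -2.1 Mz [-0.08  0.13 -0.  ] w 0.05 yaw rel 0.7195023708070406 tilt [-0. -0. -1.]
```

It is past the pin level with no force, so it's keyed. Pushing home.

{"fn": "step_arm", "kwargs": {"motion": "0 0.3 0 0 0 0 0;0 0.3 0 0 0 0 0;0 0.3 0 0 0 0 0;0 0.3 0 0 0 0 0;0 0.2 0 0 0 0 0;0 0.2 0 0 0 0 0;0 0 0 0 0 0 0;0 0 0 0 0 0 0"}}

```text
time: 27.12
tool_pos: [0.5786, 0.1418, 0.0721]
ee_rot: [0.651, 1.57, -0.373]
wrist_force: [-4.9, -1.9, 7.7]
width: 0.0497
```

```bash
python3 st.py
```

```text
t 27.1167 fence xy mm [-29.7 -29.9] z 0.0721 F fence [-4.5 -2.7] 7.7 Mz [-0.29  0.99  0.01] w 0.0497 yaw rel 0.7195415296346449 tilt [ 0.001 -0.    -1.   ]
```

{"fn": "step_arm", "kwargs": {"motion": "0 0.1 0 0 0 0 0;0 0.1 0 0 0 0 0;0 0.1 0 0 0 0 0;0 0 0 0 0 0 0;0 0 0 0 0 0 0;0 0 0 0 0 0 0"}}

```text
time: 27.62
tool_pos: [0.5786, 0.1418, 0.0714]
ee_rot: [0.87, 1.569, -0.154]
wrist_force: [-8.8, -3.2, 14.2]
width: 0.0497
```

```bash
python3 st.py;python3 chk.py w14
python3 - <<'E'
import cv2
im=cv2.imread("pics/w14.png");cv2.imwrite("pics/w14c.png",cv2.resize(im[170:350,220:540],None,fx=2.4,fy=2.4,interpolation=cv2.INTER_CUBIC))
E
```

```text
t 27.6167 fence xy mm [-29.7 -29.9] z 0.0714 F fence [-8.1 -4.6] 14.2 Mz [-0.46  1.67  0.04] w 0.0497 yaw rel 0.7196201618718973 tilt [ 0.001 -0.    -1.   ]
corner [247.3 152.5]
hcorner [246.9 156.9]
c2 [255.  272.9]
w1 [144.1 271. ]
w2 [367.3 257.3]
```

View pics/w14c.png

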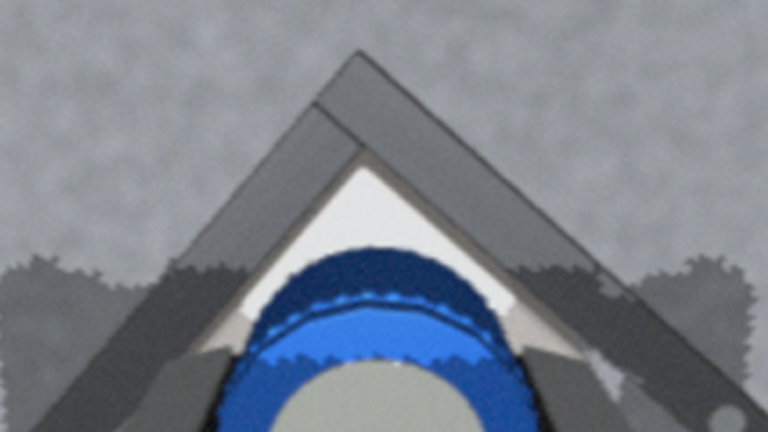

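The left gap is gone and both walls look alike. The collar is at the same seat height (71.4 mm) at about 16 N. I hold for a moment, then hand in.

{"fn": "step_arm", "kwargs": {"motion": "0 0.05 0 0 0 0 0;0 0 0 0 0 0 0;0 0 0 0 0 0 0;0 0 0 0 0 0 0;0 0 0 0 0 0 0;0 0 0 0 0 0 0"}}

```text
time: 28.17
tool_pos: [0.5786, 0.1418, 0.0714]
ee_rot: [0.88, 1.569, -0.144]
wrist_force: [-9.5, -2.8, 16.4]
width: 0.0497
```

```bash
python3 st.py; python3 - <<'E'
from hm import *
print(robot.get_obs()['qvel'].round(4)); print(robot.close_job())
E
```

```text
t 28.1667 fence xy mm [-29.7 -29.9] z 0.0714 F fence [-8.9 -4.4] 16.4 Mz [-0.42  1.86 -0.02] w 0.0497 yaw rel 0.7196340779916776 tilt [ 0.002 -0.    -1.   ]
[ 0.0015  0.0003 -0.0002 -0.0002  0.0008  0.0009]
the job is handed in; nothing more can be done
None
```

I slid the housing into the fence corner, keyed the blue collar onto its spigot and pushed it home. I handed the job in at about 28 s with the collar still gripped and pressed down.

- **Disagreement on the way:** After the first push the housing looked flush, but after keying and seating the collar a camera check showed about 2 mm of gap at the y = 0 wall. That push had been stopped by friction, not the wall. I took the collar off, pushed the housing to a hard stop with the back of a finger, and put the collar back at the keying angle I had already found.
- **Housing:** Before I put the collar back, the camera put the housing's top edges 0.5 to 0.7 mm from both walls and square within 0.002 rad. The last picture shows no gap at either wall.
- **Collar:** It stopped at the same height both times, matching an underside 44 mm above the bench. The force rose to about 16 N with no further movement. The plunger is hidden under the collar, so its travel is judged only from that height and force.
- **Everything else:** I saw nothing else on the bench disturbed, but I did not measure the other objects again at the end.

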